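# Build up a two-wheel deburring arbor

## Task

Build up the deburring arbor that stands nose up in its bench socket: slide on the maroon coarse wheel first, down to the arbor's fixed flange, then the brass spacer, then the blue fine wheel, and last the bright metal clamping flange with its hub upwards, each fully home on the one below, ready for the nut. Lower each part until it rests before you let go of it, never let it drop, and leave the dish with the nut, the bin of wire brushes and the wrench where they are.

Things in the scene. Friction and masses are not known exactly. Their poses are not given: they have to be found in the camera images.
- coarse_wheel_center (a point): centre (half-way up) of the maroon (dark red) non-woven abrasive wheel: 60 mm across, 13 mm thick, 19 mm bore right through, black core 29 mm across; about 45 g. Lies flat on the bench, its z axis up along the bore; both faces alike. Goes on first.
- spacer_center (a point): centre (half-way up) of the brass spacer ring: 36 mm across, 10 mm thick, 19 mm bore right through; about 65 g. Lies flat, z axis up along the bore. Goes on second.
- fine_wheel_center (a point): centre (half-way up) of the blue non-woven abrasive wheel: 60 mm across, 13 mm thick, 19 mm bore right through, black core 29 mm across; about 45 g. Lies flat, z axis up along the bore. Goes on third.
- clamp_flange_center (a point): centre (half-way up) of the bright metal clamping flange, 12 mm high in all: a rim 44 mm across in its lower 8 mm, then a hub 30 mm across in the upper 4 mm; 19 mm bore right through; about 90 g. Lies flat, hub up, z axis up along the bore. Goes on last, hub up.
- arbor: upright arbor, fixed; origin on its axis at the flat top of its dark fixed flange (40 across), where the first wheel rests: 60 to 75 mm over the bench, for it is clamped higher or lower each time. z up. Shaft 16 across to 44 mm over the origin, thread 12 across from 47, tip at 57. Below: collar 50 across; green socket 58 across, 40 high, screw out to 48 mm; plate 84 x 84 x 12 on the bench.
- nut_dish: round bright parts dish, 100 mm across and 22 mm high, with the clamp nut and a washer held in it; origin at the centre of its underside. Leave it alone.
- brush_bin: open-front cardboard bin, 180 x 110 mm and 100 mm high, with four wire wheel brushes in it, at one side of the work; origin at the centre of its underside. Leave it alone.
- wrench: steel wrench, 190 mm long and 8 mm high, lying flat at the other side of the work; origin under its middle, x along its length. Leave it alone.
Not all that is in view belongs to the job. Of the things like the part that bears fine_wheel_center, leave any that is green; of the rest the larger one is meant. Of the things that look like the part that bears coarse_wheel_center, the smaller one is meant.

How it is judged:
On the way, in this order (a step that is already met when the one before it is completed fails the run):
1. the maroon wheel is on the arbor, home on the fixed flange, and let go (horizontal distance between coarse_wheel_center and arbor below 0.006 m and z of coarse_wheel_center in the frame of arbor between 0.0035 and 0.0095 m and angle between coarse_wheel_center's own z axis and vertical below 0.12 rad and contact force between the fingers and coarse_wheel below 0.1 N), for 0.2 s.
2. the brass spacer is on the arbor, home on the maroon wheel, and let go (horizontal distance between spacer_center and arbor below 0.006 m and z of spacer_center in the frame of arbor between 0.015 and 0.021 m and angle between spacer_center's own z axis and vertical below 0.12 rad and contact force between the fingers and spacer below 0.1 N), for 0.2 s.
3. the blue wheel is on the arbor, home on the spacer, and let go (horizontal distance between fine_wheel_center and arbor below 0.006 m and z of fine_wheel_center in the frame of arbor between 0.0265 and 0.0325 m and angle between fine_wheel_center's own z axis and vertical below 0.12 rad and contact force between the fingers and fine_wheel below 0.1 N), for 0.2 s.
4. the clamping flange is on the arbor, home on the blue wheel, hub up, and let go (horizontal distance between clamp_flange_center and arbor below 0.006 m and z of clamp_flange_center in the frame of arbor between 0.039 and 0.045 m and angle between clamp_flange_center's own z axis and vertical below 0.12 rad and contact force between the fingers and clamp_flange below 0.1 N), for 0.2 s.
At the end, for the whole second after the job is handed in: On the arbor, released and at rest: maroon wheel, brass spacer, blue wheel, clamping flange hub up, each within 6 mm of the axis, 3 mm of its seated height (centres 6.5, 18, 29.5, 42 mm over the seat) and 0.12 rad of level. No part was let fall over about 13 mm; dish, bin, wrench moved under 30 mm (all of step 1 and all of step 2 and all of step 3 and all of step 4 and linear speed of each of coarse_wheel, spacer, fine_wheel, clamp_flange below 0.02 m/s); the robot touches nothing.
It fails at once if a part let fall (over 0.5 m/s, as after a drop of 13 mm, with no finger touching it) ((contact force between the fingers and coarse_wheel below 0.02 N and linear speed of coarse_wheel above 0.5 m/s) or (contact force between the fingers and spacer below 0.02 N and linear speed of spacer above 0.5 m/s) or (contact force between the fingers and fine_wheel below 0.02 N and linear speed of fine_wheel above 0.5 m/s) or (contact force between the fingers and clamp_flange below 0.02 N and linear speed of clamp_flange above 0.5 m/s)).
It fails at once if the dish, the bin or the wrench moved more than 30 mm (distance of any of nut_dish, brush_bin, wrench from where it was at the start of the episode above 0.03 m).
It also fails if it takes over 99 s, if anything falls off the work surface, if the arm or the gripper's body presses on something with over 40 N, if the wrist force passes 120 N, or if a joint passes its speed limit or range.

## Robot

A 6-joint arm with a two-finger parallel gripper is mounted at the origin on the work surface. World frame = base frame: x ahead of the robot, y to its left, z up, the work surface at z = 0. Lengths are in m, angles in rad, forces in N, time in s.
With the tool pointing down it reaches from about 0.25 to 0.725 m from the base axis. Payload 4 kg.
Tool frame: the origin (TCP) lies midway between the tips of the shut fingers; the grasp point (between the pads) lies robot.hold_point_z behind it (robot.hold_point_z is the distance from the TCP to the grasp point, in m); z points along the fingers, y is the direction in which the jaws open and shut (so a half turn about z gives the same grasp; the last joint's range is limited). The gripper opens to 85 mm and grips with 20 to 120 N. Pads are 22 mm wide; open, the fingers measure 114 mm over their backs; the gripper's body (76 mm by 85 mm) begins 54 mm behind the grasp point. The pads swing forward as they close: fully open they stand 13 mm farther back than shut.
Start: joints at [1.227, 0.241, 0.005, 1.335, 0, 1.571], TCP at [0.169, 0.471, 0.231] pointing down, gripper open.
Joint ranges: [-2.72, 2.72], [-1.05, 1.87], [-1.09, 1.28], [-1.99, 2.15], [-1.42, 1.44], [-3.14, 3.14]. Speed limits (rad/s): [2.79, 2.79, 3.14, 3.14, 3.14, 3.14].

## Interface

Orientations are given as a unit quaternion [w, x, y, z].
In Python, from plant import sensors, vision, job_done, trace, mark_of, robot gives the robot as it stands.
- The arm moves only by the tool apply_moves, never from a script. Its argument "increments" is a list of rows, each a list of 7 numbers: the turn, a rotation vector about the tool's x, y, z in degrees, then the shift along the tool's x, y, z in mm, then the opening, from -1 (shut) to 1 (fully open), so that 0 is half open. A call has exactly 8 rows; each row is the pose to reach, as a shift and turn from the pose commanded when the call began, along the tool's axes at that moment; what a row does not reach only later rows make up. A row lasts 1/8 s, in which the tool goes at most 62.5 mm and 10.7 degrees, less where a joint would pass 70% of its speed; a pose out of reach is approached as far as the arm can. A call with a gripper value outside its range is refused whole. The fingers move at their own pace and stop on an object; the grip force is fixed at half the most. Time passes only in rows, so rows that repeat a pose let the fingers close, or fill a call up. It gives the time, the measured TCP pose, the force and the opening at its end, in the units of the state.
- sensors.get_obs(): the state, without advancing time (a new reading comes with each control period).
- vision.get_image(name): name is "side" or "top" or "wrist"; returns a dict with "color" (384x512x3 uint8, red, green, blue), "intrinsics" (3x3 intrinsics, pixels), "R" (3x3) and "t" (3): a world point X has camera coordinates R X + t. Camera axes: x right, y down, z forward; pixel columns grow to the right and rows downward; lengths in m; the calibration is good to about 2 mm. A picture is of the moment at which its call begins. There is no depth.
- job_done(): hands the job in, once; it reports no verdict.
Trained networks look in a picture, given as the dict that the camera call returned (one of the last four; its "shot" number tells which), for a name from the list of things; names that differ only in an ending like _2 or _b are one class to them, and where a whole thing is asked for, a point or a joint stands for the part that bears it (a point fixed in the world has none). Each returns a list of dicts, best first, with "score" (0 to 1); they miss things now and then, are a little off and sometimes report something else, mostly with a low value. They report only what shows in the picture. A call takes as long as a camera call. They do not tell look-alikes from the thing itself.
- trace(picture, label): "region" (384x512 bool, what is visible of it) and "rect" ([left, top, width, height] in pixels, round what is visible of it).
- mark_of(picture, label): "location" ([row, column] in pixels: a listed point, or the origin of a listed thing).
The state is a dict: "time_s": time; "joint_positions": joint angles; "dq": joint speeds; "joint_efforts": joint torques, N m; "tcp_pos": TCP position; "tool_rot": TCP orientation; "wrist_force": force on the tool from outside, world axes, zero at the start; "torque": the same for the moment, N m; "width": finger opening in m.
Only numpy, scipy, OpenCV 4.12 (cv2) and the standard library are available. Lean on these libraries where they do the work, as an engineer would, in place of code of your own. Each camera call takes 0.05 s, during which the arm holds its last target.

## Working session

There is one attempt and no reset: what is moved stays moved. The work goes in short steps, Python scripts to look and compute and a tool call to move; the robot and the scene stay as the last step left them, time stands still between calls to the robot, and variables do not carry over. Pictures are saved under pics/ and viewed, and the job is handed in when it is done.

Besides the shell and the picture viewer there is one more tool, called after "Emit:" as name([rows], argument=value, ...), one row to a line, values as JSON. apply_moves: Moves the arm, as the interface text tells. Its arguments: {"type":"object","properties":{"increments":{"type":"array","items":{"type":"array","items":{"type":"number"}}}},"required":["increments"]}

```bash
ls; mkdir -p pics; cat > h.py <<'E'
import numpy as np, cv2
from plant import sensors, vision, job_done, trace, mark_of, robot
def save(p,n,scale=1.5):
    im=cv2.cvtColor(p["color"],cv2.COLOR_RGB2BGR)
    cv2.imwrite("pics/"+n+".png",cv2.resize(im,None,fx=scale,fy=scale,interpolation=cv2.INTER_CUBIC))
def proj(p,X):
    c=p["R"]@np.array(X,float)+np.array(p["t"]); q=p["intrinsics"]@c; return q[:2]/q[2]
def ray(p,rc):
    R=np.array(p["R"]);K=np.array(p["intrinsics"])
    d=R.T@np.linalg.solve(K,np.array([rc[1],rc[0],1.0])); return -R.T@np.array(p["t"]),d
def atz(p,rc,z):
    o,d=ray(p,rc); return o+d*(z-o[2])/d[2]
E
python3 - <<'E'
from h import *
print(sensors.get_obs(), robot.hold_point_z)
for n in ["side","top","wrist"]:
    p=vision.get_image(n); save(p,n+"0"); print(n, -np.array(p["R"]).T@np.array(p["t"]),p["intrinsics"])
    for l in ["coarse_wheel_center","spacer_center","fine_wheel_center","clamp_flange_center","arbor","nut_dish","brush_bin","wrench"]:
        print(l,[(np.round(m["location"],1).tolist(),round(m["score"],2)) for m in mark_of(p,l)][:4])
E
```

```text
pics
{'time_s': 0.0, 'joint_positions': array([ 1.22695978e+00,  2.41422713e-01,  3.75366650e-03,  1.33525045e+00,
       -3.22940238e-05,  1.57081609e+00]), 'dq': array([-0.00121482, -0.00159352,  0.00116868,  0.00150154, -0.00120833,
        0.00024685]), 'joint_efforts': array([ 9.60558136e-04, -3.72315681e+01,  2.52409065e+01,  1.69762142e-02,
        1.05707450e-04,  3.53322726e-06]), 'tcp_pos': array([0.16834474, 0.47012965, 0.23041937]), 'tool_rot': array([-1.65688331e-04,  1.71082279e-01,  9.85256173e-01, -1.04869659e-03]), 'wrist_force': array([-0.68097066,  0.58410394,  0.33776811]), 'torque': array([-0.03700447,  0.02529371,  0.01405595]), 'width': 0.08517652584511488} 0.0187
side [ 0.1644278  -0.76345403  0.59109227] [[355.20637751   0.         254.36552824]
 [  0.         355.20637751 190.09231069]
 [  0.           0.           1.        ]]
coarse_wheel_center [([219.7, 328.3], 0.88), ([203.3, 299.2], 0.75)]
spacer_center [([249.0, 341.9], 0.61)]
fine_wheel_center [([212.9, 236.4], 0.64), ([235.2, 217.8], 0.61), ([208.9, 194.4], 0.51)]
clamp_flange_center [([273.8, 282.3
[... 284 characters left out ...]
 ]]
coarse_wheel_center [([166.9, 247.5], 0.75), ([156.8, 278.1], 0.6), ([193.5, 111.2], 0.51)]
spacer_center [([164.6, 316.4], 0.43)]
fine_wheel_center [([249.7, 213.2], 0.75), ([243.3, 261.4], 0.55), ([222.0, 234.4], 0.53)]
clamp_flange_center [([218.5, 319.2], 0.55)]
arbor [([149.3, 180.8], 0.48)]
nut_dish []
brush_bin [([193.5, 109.4], 0.76)]
wrench [([200.9, 378.1], 0.59), ([161.3, 248.1], 0.38)]
wrist [0.09591295 0.49666768 0.3748084 ] [[322.23387353   0.         257.53653602]
 [  0.         322.23387353 183.86945534]
 [  0.           0.           1.        ]]
coarse_wheel_center []
spacer_center []
fine_wheel_center []
clamp_flange_center []
arbor []
nut_dish []
brush_bin []
wrench []
```

View pics/side0.png

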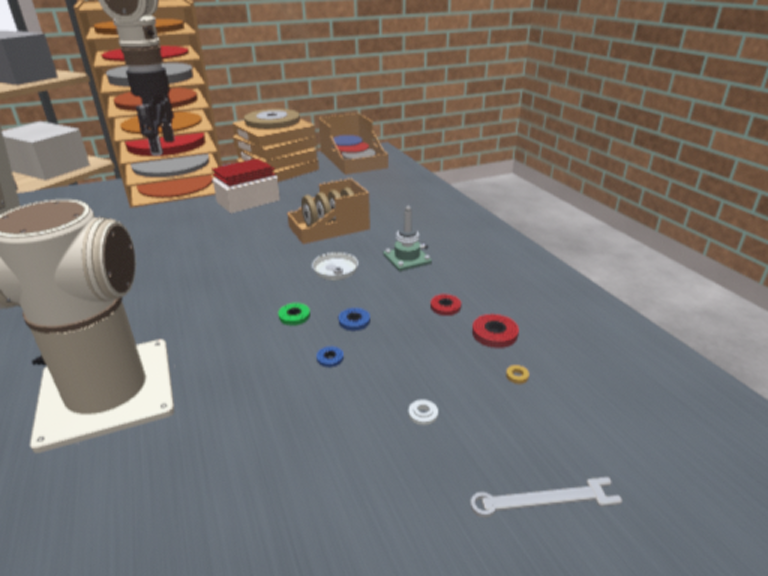

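View pics/top0.png

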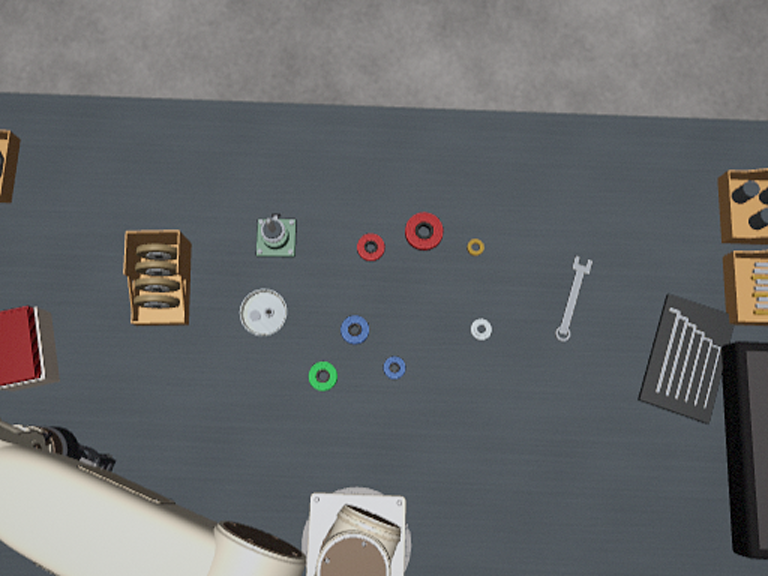

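View pics/wrist0.png

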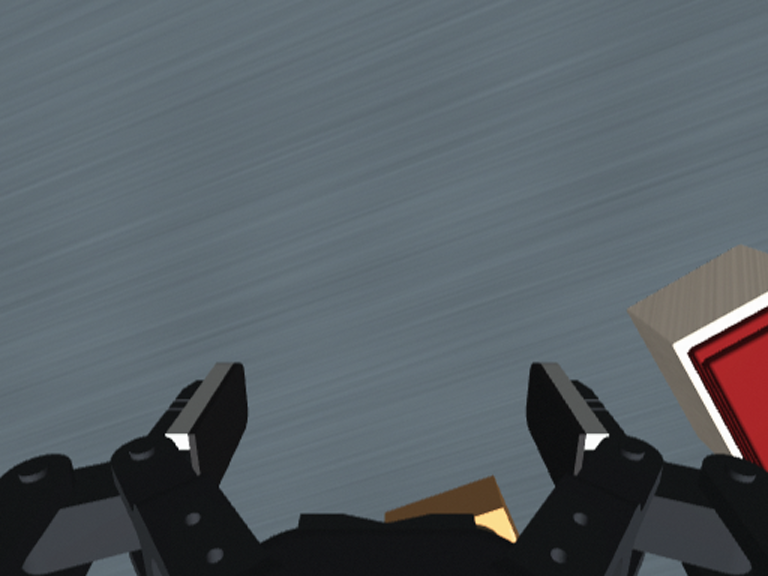

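Both views agree with each other. At 1.5x top scale, the small maroon wheel is at (371,247), the spacer at (476,247), the larger blue wheel at (355,330) and the flange at (481,329). The arbor is at (276,235). Next I'll compute positions.

```bash
python3 - <<'E'
from h import *
P={n:vision.get_image(n) for n in ["side","top"]}
tgt={"coarse_wheel_center":((248,165),.0065,(299,203)),"spacer_center":((317,165),.005,(345,249)),"fine_wheel_center":((236,220),.0065,(236,212)),"clamp_flange_center":((320,219),.006,(283,274)),"nut_dish":((176,208),.011,(223,178))}
for l,(c,z,cs) in tgt.items():
    for n,c0 in (("top",c),("side",cs)):
        p=P[n]
        for t in trace(p,l):
            ys,xs=np.nonzero(t["region"]); x,y,w,h=t["rect"]
            if np.hypot(x+w/2-c0[0],y+h/2-c0[1])<12:
                print(l,n,"reg",np.round(atz(p,(y+h/2-.5,x+w/2-.5),z),4),w,h,round(t["score"],2))
        for m in mark_of(p,l):
            if np.hypot(m["location"][1]-c0[0],m["location"][0]-c0[1])<12:
                print(l,n,"mark",np.round(atz(p,m["location"],z),4),round(m["score"],2))
a=[ray(P[n],mark_of(P[n],"arbor")[0]["location"]) for n in P]
A=np.zeros((3,3));b=np.zeros(3)
for o,d in a:
    d=d/np.linalg.norm(d);M=np.eye(3)-np.outer(d,d);A+=M;b+=M@o
print("arbor",np.linalg.solve(A,b))
for l in ("brush_bin","wrench"):
    for m in mark_of(P["top"],l)[:1]: print(l,atz(P["top"],m["location"],0))
for n in P: print(n,[(t["rect"],t["score"]) for t in trace(P[n],"arbor")])
for n,(x,y,w,h) in (("side",(240,115,80,80)),("top",(140,110,130,80))):
    im=P[n]["color"][y:y+h,x:x+w][:,:,::-1]; cv2.imwrite(f"pics/crop_{n}.png",cv2.resize(im,None,fx=6,fy=6,interpolation=cv2.INTER_CUBIC))
E
```

```text
coarse_wheel_center top reg [ 0.623  -0.0045  0.0065] 16.9 17.8 0.64
coarse_wheel_center top mark [ 0.6231 -0.0062  0.0065] 0.49
coarse_wheel_center side mark [ 0.6195 -0.0087  0.0065] 0.64
spacer_center top reg [ 0.6277 -0.2319  0.005 ] 10.2 10.1 0.65
spacer_center top mark [ 0.6192 -0.2193  0.005 ] 0.4
spacer_center side mark [ 0.6219 -0.2324  0.005 ] 0.66
fine_wheel_center top reg [0.4274 0.0272 0.0065] 17.7 21.6 0.8
fine_wheel_center top mark [0.4362 0.0243 0.0065] 0.61
fine_wheel_center side reg [0.4279 0.016  0.0065] 21.4 16.2 0.81
fine_wheel_center side mark [0.4292 0.0294 0.0065] 0.5
clamp_flange_center top mark [ 0.4485 -0.2364  0.006 ] 0.69
clamp_flange_center side reg [ 0.4449 -0.2445  0.006 ] 17.9 13.8 0.58
clamp_flange_center side mark [ 0.451  -0.2413  0.006 ] 0.79
nut_dish top reg [0.4638 0.2179 0.011 ] 30.6 24.8 0.55
nut_dish top mark [0.4676 0.2201 0.011 ] 0.77
nut_dish side reg [0.4614 0.2161 0.011 ] 31.6 18.0 0.75
nut_dish side mark [0.4635 0.2021 0.011 ] 0.71
arbor [0.62792237 0.20673305 0.07193645]
brush_bin [0.51494066 0.43565931 0.        ]
wrench [ 0.52274796 -0.44061398  0.        ]
side [([315.2, 319.0, 96.8, 25.3], 0.54), ([263.3, 139.6, 14.9, 22.8], 0.5)]
top [([171.4, 144.8, 21.1, 18.2], 0.54), ([225.2, 209.3, 17.4, 20.8], 0.5)]
```

```bash
ls pics
```

```text
crop_side.png
crop_top.png
side0.png
top0.png
wrist0.png
```

```bash
cat >> h.py <<'E'
from scipy.spatial.transform import Rotation as Ro
def tool():
    o=sensors.get_obs(); q=o["tool_rot"]; return np.array(o["tcp_pos"]),Ro.from_quat([q[1],q[2],q[3],q[0]]),o
def go(pos,heading=0.0):
    """row to reach TCP pos, tool y at heading (deg) from world x, tool down"""
    p,R,o=tool(); h=np.radians(heading)
    y=np.array([np.cos(h),np.sin(h),0]);z=np.array([0,0,-1.]);x=np.cross(y,z)
    T=Ro.from_matrix(np.c_[x,y,z]); rv=np.degrees((R.inv()*T).as_rotvec()); d=R.inv().apply(np.array(pos)-p)*1000
    print("t",round(o["time_s"],2),"tcp",p.round(4),"w",round(o["width"],4),"F",np.round(o["wrist_force"],1)); print("row",rv.round(2),d.round(1)); return rv,d
E
python3 - <<'E'
from h import *
p=vision.get_image("wrist"); t,R,o=tool()
c=-p["R"].T@p["t"]
print("cam in tool",R.inv().apply(c-t), "cam axes in tool\n",R.inv().as_matrix()@p["R"].T)
go([.620,-.05,.20])
go([.62,.13,.23])
E
```

```text
cam in tool [ 7.71164311e-02 -6.33105411e-05 -1.43489075e-01] cam axes in tool
 [[ 5.45366417e-04 -9.53938311e-01 -3.00002335e-01]
 [ 9.99999843e-01  4.81032031e-04  2.88302581e-04]
 [-1.30712145e-04 -3.00002445e-01  9.53938423e-01]]
t 2.8 tcp [0.1685 0.4707 0.2313] w 0.0853 F [ 0.1 -0.3 -0.7]
row [-0.   0.  70.3] [-600.6 -338.1   31.3]
t 2.8 tcp [0.1685 0.4707 0.2313] w 0.0853 F [ 0.1 -0.3 -0.7]
row [-0.   0.  70.3] [-539.9 -168.6    1.3]
```

View pics/crop_side.png

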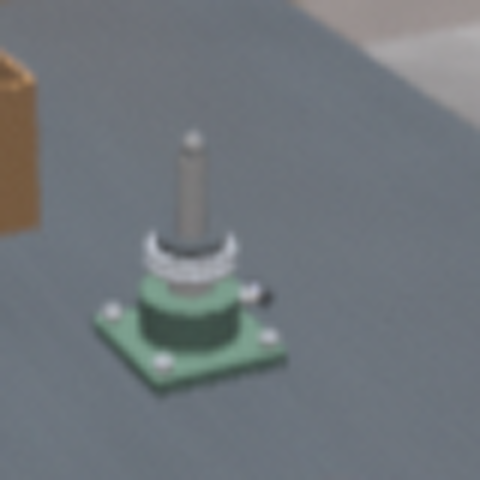

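View pics/crop_top.png

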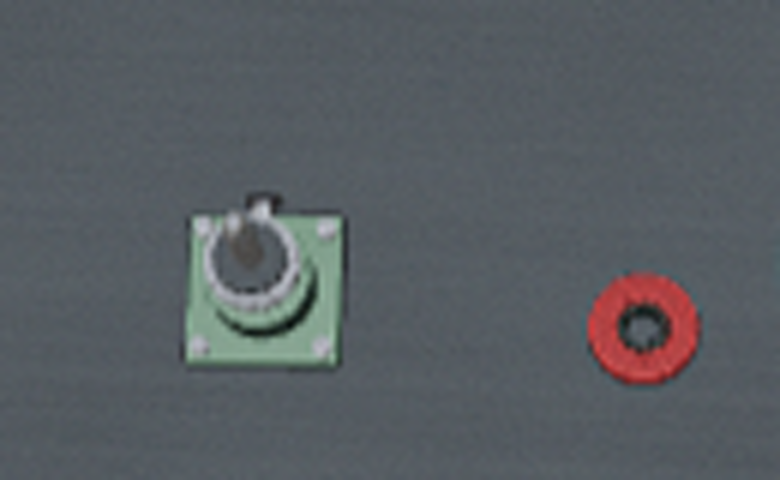

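Emit:
apply_moves([
  [0,0,10,-77,-24,0,1],
  [0,0,20,-154,-48,0,1],
  [0,0,30,-231,-72,0,1],
  [0,0,40,-308,-96,0,1],
  [0,0,50,-386,-120,0,1],
  [0,0,60,-463,-145,0,1],
  [0,0,70.3,-540,-169,0,1],
  [0,0,70.3,-540,-169,0,1],
])

```text
time_s: 3.8
tcp_pos: [0.5691, 0.168, 0.2314]
tool_rot: [0.0, 0.708, 0.707, 0.0]
wrist_force: [0.8, 1.3, -0.7]
width: 0.0857
```

Emit:
apply_moves([
  [0,0,0,0,0,0,1],
  [0,0,0,0,0,0,1],
  [0,0,0,0,0,0,1],
  [0,0,0,0,0,0,1],
  [0,0,0,0,0,0,1],
  [0,0,0,0,0,0,1],
  [0,0,0,0,0,0,1],
  [0,0,0,0,0,0,1],
])

```text
time_s: 4.8
tcp_pos: [0.5675, 0.1694, 0.2313]
tool_rot: [-0.0, 0.707, 0.707, 0.0]
wrist_force: [-0.2, 0.4, 0.1]
width: 0.0855
```

```bash
python3 - <<'E'
from h import *
p=vision.get_image("wrist"); save(p,"w1")
for l in ["arbor","coarse_wheel_center","nut_dish","fine_wheel_center"]:
    print(l,[(np.round(m["location"],1).tolist(),round(m["score"],2),atz(p,m["location"],.07 if l=="arbor" else .0065).round(4)) for m in mark_of(p,l)][:4])
print(proj(p,[.628,.207,.07]),proj(p,[.622,-.006,.0065]))
E
```

```text
arbor [([131.8, 324.6], 0.86, array([0.6304, 0.2019, 0.07  ]))]
coarse_wheel_center [([350.5, 319.8], 0.9, array([ 0.6564, -0.1194,  0.0065])), ([283.8, 292.5], 0.72, array([ 0.6137, -0.0086,  0.0065]))]
nut_dish [([110.9, 160.3], 0.84, array([0.4584, 0.2159, 0.0065]))]
fine_wheel_center [([262.3, 153.6], 0.9, array([0.4325, 0.0237, 0.0065])), ([225.0, 68.4], 0.66, array([0.3313, 0.0765, 0.0065]))]
[322.36907875 126.324298  ] [298.83484011 282.11384245]
```

View pics/w1.png

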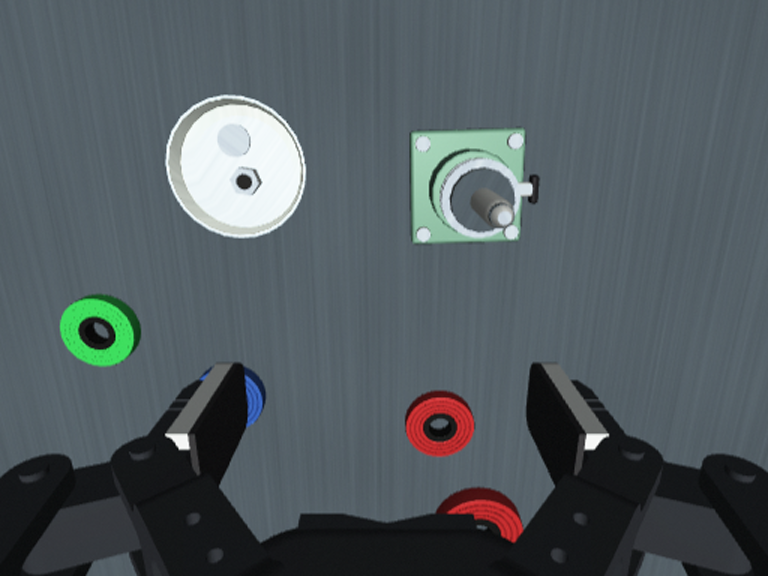

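```bash
python3 - <<'E'
from h import *
p=vision.get_image("wrist")
x0,y0,w,h=265,75,105,95
cv2.imwrite("pics/c1.png",cv2.resize(p["color"][y0:y0+h,x0:x0+w][:,:,::-1],None,fx=7,fy=6*7/6,interpolation=cv2.INTER_CUBIC)[:600])
x0,y0,w,h=255,250,75,65
cv2.imwrite("pics/c2.png",cv2.resize(p["color"][y0:y0+h,x0:x0+w][:,:,::-1],None,fx=8,fy=8,interpolation=cv2.INTER_CUBIC))
E
```

```text
(no output)
```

View pics/c1.png

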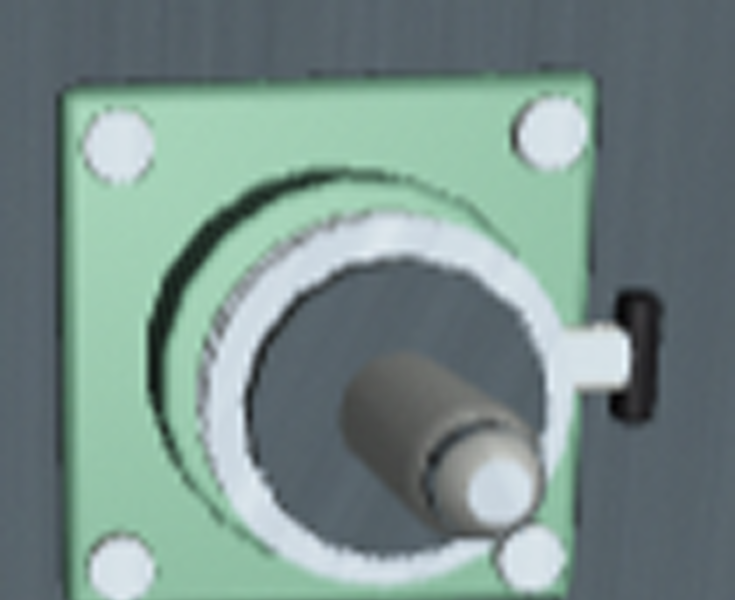

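View pics/c2.png

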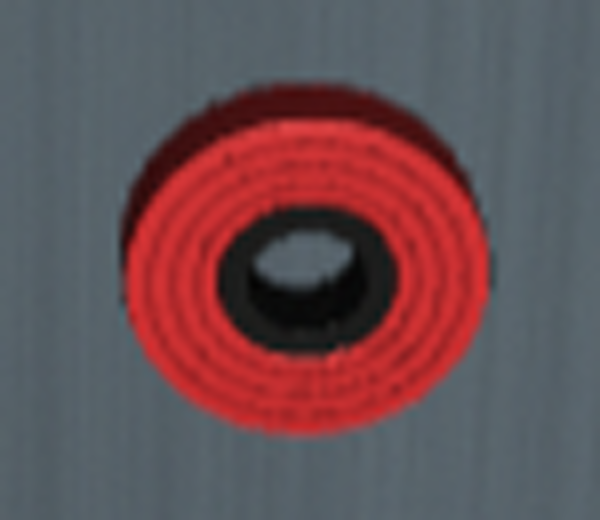

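```bash
python3 - <<'E'
from h import *
from scipy.optimize import least_squares
p=vision.get_image("wrist")
off=np.array([265,75])-.43
th=np.linspace(0,2*np.pi,60)
def rim(x,y,z,r):
    P=np.array([proj(p,[x+r*np.cos(t),y+r*np.sin(t),z]) for t in th]); return np.r_[P.min(0),P.max(0)]
obs=np.r_[np.array([247,258])/7+off,np.array([547,557])/7+off]; tip=np.array([500,492])/7+off
s=least_squares(lambda v:np.r_[rim(*v,.02)-obs,proj(p,[v[0],v[1],v[2]+.057])-tip],[.628,.207,.07])
print("arbor",s.x.round(4),s.fun.round(2))
o2=np.array([255,250])-.44
obs2=np.r_[np.array([125,117])/8+o2,np.array([488,436])/8+o2]
s=least_squares(lambda v:rim(v[0],v[1],.013,.03)-obs2,[.62,0]);print("coarse",s.x.round(4),s.fun.round(2))
s=least_squares(lambda v:rim(v[0],v[1],v[2],.03)-obs2,[.62,0,0]);print("coarse",s.x.round(4),s.fun.round(2))
obs3=np.r_[np.array([216,204])/8+o2,np.array([400,356])/8+o2]
s=least_squares(lambda v:rim(v[0],v[1],.013,.0145)-obs3,[.62,0]);print("core",s.x.round(4),s.fun.round(2))
go([.62,-.009,.09])
E
```

```text
arbor [0.6267 0.201  0.0744] [ 0.13  0.02  0.29  0.3  -0.35 -0.26]
coarse [ 0.6134 -0.0053] [-0.3   0.15  0.3  -0.15]
coarse [ 0.6136 -0.0063  0.0115] [-0.2   0.23  0.2  -0.24]
core [ 0.6136 -0.0054] [ 0.39 -0.06 -0.39  0.05]
t 5.15 tcp [0.5675 0.1693 0.2313] w 0.0849 F [ 0.2 -0.2 -0.7]
row [-0. -0. -0.] [-178.3   52.5  141.3]
```

Emit:
apply_moves([
  [0,0,0,-44,12,20,1],
  [0,0,0,-88,24,40,1],
  [0,0,0,-132,36,60,1],
  [0,0,0,-176,48,80,1],
  [0,0,0,-176,48,110,1],
  [0,0,0,-176,48,141,1],
  [0,0,0,-176,48,141,1],
  [0,0,0,-176,48,141,1],
])

```text
time_s: 6.15
tcp_pos: [0.6163, -0.0065, 0.0914]
tool_rot: [0.001, 0.707, 0.707, 0.0]
wrist_force: [-0.6, -0.0, 1.1]
width: 0.0851
```

```bash
cat >> h.py <<'E'
from scipy.optimize import least_squares
TH=np.linspace(0,2*np.pi,72,endpoint=False)
def rimpts(p,x,y,z,r): return np.array([proj(p,[x+r*np.cos(t),y+r*np.sin(t),z]) for t in TH])
E
python3 - <<'E'
from h import *
p=vision.get_image("wrist"); save(p,"w2")
t=tool(); print(t[0],t[2]["width"])
for l in ["coarse_wheel_center"]:
    print(l,[(np.round(m["location"],1).tolist(),round(m["score"],2),atz(p,m["location"],.0065).round(4)) for m in mark_of(p,l)][:4])
E
```

```text
[ 0.61670926 -0.00641156  0.09202514] 0.08552805474033487
coarse_wheel_center [([320.2, 302.1], 0.81, array([ 0.6543, -0.124 ,  0.0065])), ([192.4, 252.1], 0.69, array([ 0.6119, -0.0082,  0.0065]))]
```

View pics/w2.png

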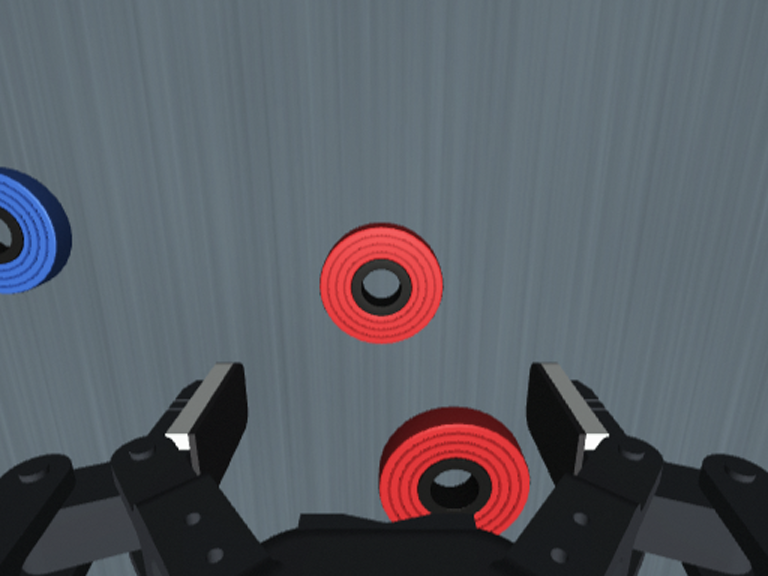

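```bash
cat >> h.py <<'E'
def facefit(p,mask,near,z,r,dbg=False):
    """fit circle radius r at height z to the component of mask nearest pixel near (col,row)"""
    m=cv2.morphologyEx(mask.astype(np.uint8),cv2.MORPH_CLOSE,np.ones((3,3),np.uint8))
    cs,_=cv2.findContours(m,cv2.RETR_EXTERNAL,cv2.CHAIN_APPROX_NONE)
    cs=[c for c in cs if cv2.contourArea(c)>60]
    c=min(cs,key=lambda c:np.hypot(*(c[:,0].mean(0)-near)))[:,0].astype(float)
    e=cv2.fitEllipse(c.astype(np.float32))
    def f(v):
        q=rimpts(p,v[0],v[1],v[2] if len(v)>2 else z,r).astype(np.float32); g=cv2.fitEllipse(q)
        return np.r_[np.array(g[0])-e[0],(np.sqrt(g[1][0]*g[1][1])-np.sqrt(e[1][0]*e[1][1])-.6)*(len(v)>2)]
    x0=atz(p,(e[0][1],e[0][0]),z)
    s=least_squares(f,x0[:2]); s3=least_squares(f,x0)
    return s.x,s3.x,e
def mask_of(p,col):
    h=cv2.cvtColor(p["color"],cv2.COLOR_RGB2HSV).astype(int); H,S,V=h[...,0],h[...,1],h[...,2]
    if col=="red": return ((H<10)|(H>170))&(S>110)&(V>130)
    if col=="blue": return (H>100)&(H<130)&(S>130)&(V>130)
    if col=="brass": return (H>12)&(H<35)&(S>90)&(V>120)
    if col=="white": return (S<40)&(V>190)
E
python3 - <<'E'
from h import *
p=vision.get_image("wrist")
print(facefit(p,mask_of(p,"red"),(254,192),.013,.03))
E
```

```text
(array([ 0.61327556, -0.00515576]), array([ 0.61325093, -0.00585222,  0.01088028]), ((252.7220458984375, 189.5714569091797), (76.9121322631836, 80.6858139038086), 91.02998352050781))
```

Emit:
apply_moves([
  [0,0,0,1.2,-3.4,20,0.65],
  [0,0,0,1.2,-3.4,50,0.65],
  [0,0,0,1.2,-3.4,70,0.65],
  [0,0,0,1.2,-3.4,80,0.65],
  [0,0,0,1.2,-3.4,88,0.65],
  [0,0,0,1.2,-3.4,91,0.65],
  [0,0,0,1.2,-3.4,93,0.65],
  [0,0,0,1.2,-3.4,93,0.65],
])

```text
time_s: 7.3
tcp_pos: [0.6124, -0.0054, -0.0023]
tool_rot: [0.0, 0.707, 0.707, 0.0]
wrist_force: [-0.2, -0.3, -0.9]
width: 0.0705
```

```bash
python3 - <<'E'
from h import *
p=vision.get_image("wrist"); save(p,"w3"); t=tool(); print(t[0],t[2]["width"],t[2]["wrist_force"])
E
```

```text
[ 0.61244533 -0.00542767 -0.00225305] 0.07017601586225396 [ 0.18601247  0.48245298 -0.8194823 ]
```

View pics/w3.png

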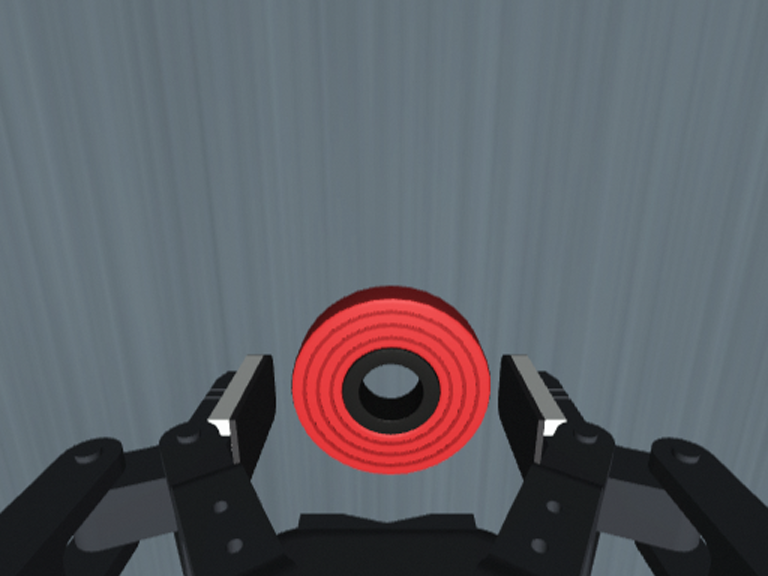

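Emit:
apply_moves([
  [0,0,0,0,0,0,0.5],
  [0,0,0,0,0,0,0.4],
  [0,0,0,0,0,0,0.2],
  [0,0,0,0,0,0,-1],
  [0,0,0,0,0,0,-1],
  [0,0,0,0,0,0,-1],
  [0,0,0,0,0,0,-1],
  [0,0,0,0,0,-5,-1],
])

```text
time_s: 8.35
tcp_pos: [0.6115, -0.0054, 0.0018]
tool_rot: [-0.001, 0.707, 0.707, -0.0]
wrist_force: [-0.4, 0.2, -0.7]
width: 0.0575
```

```bash
python3 - <<'E'
from h import *
p=vision.get_image("wrist"); save(p,"w4"); t=tool(); print(t[0],t[2]["width"],t[2]["wrist_force"])
for z in (.013,.018):
  s,s3,e=facefit(p,mask_of(p,"red"),(258,255),z,.03); print(s,s3,e)
E
```

```text
[ 0.61198358 -0.00540743  0.0026501 ] 0.0573408328604285 [ 0.60699767 -0.5330914   0.69191546]
[ 0.61102939 -0.00727352] [ 0.61103092 -0.00624024  0.0148247 ] ((257.4615478515625, 256.3638916015625), (116.35209655761719, 129.47889709472656), 89.59610748291016)
[ 0.6110336  -0.00444379] [ 0.61103092 -0.00624024  0.0148247 ] ((257.4615478515625, 256.3638916015625), (116.35209655761719, 129.47889709472656), 89.59610748291016)
```

View pics/w4.png

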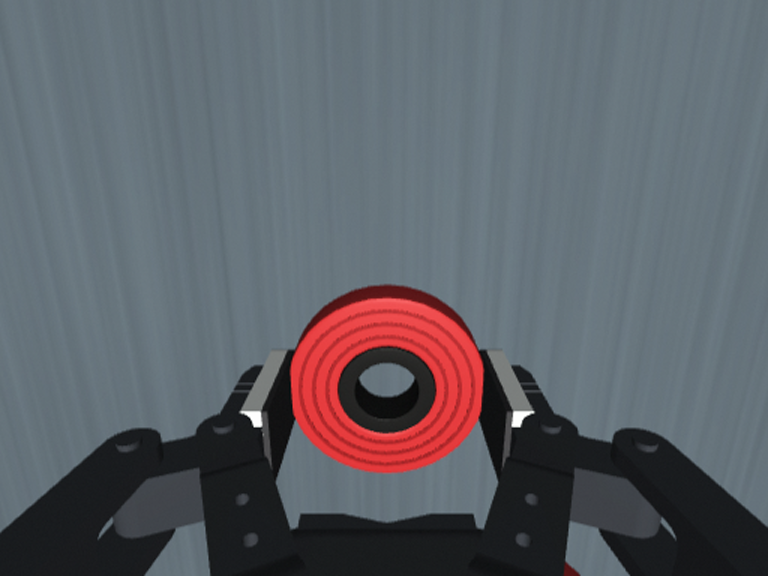

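Emit:
apply_moves([
  [0,0,0,0,0,-40,-1],
  [0,0,0,0,0,-90,-1],
  [0,0,0,15,4,-130,-1],
  [0,0,0,50,8,-163,-1],
  [0,0,0,90,12,-163,-1],
  [0,0,0,125,15,-163,-1],
  [0,0,0,146,15,-163,-1],
  [0,0,0,146,15,-163,-1],
])

```text
time_s: 9.4
tcp_pos: [0.6266, 0.1417, 0.1646]
tool_rot: [-0.0, 0.706, 0.708, -0.001]
wrist_force: [-0.4, -1.0, -0.1]
width: 0.0573
```

```bash
python3 - <<'E'
from h import *
p=vision.get_image("wrist"); save(p,"w5"); t=tool(); print(t[0],t[1].as_quat(),t[2]["width"],t[2]["wrist_force"])
s,s3,e=facefit(p,mask_of(p,"red"),(258,255),t[0][2]+.0155,.03); print(s-t[0][:2],s3-t[0],e)
a=proj(p,[.6267,.201,.1]); x0,y0=int(a[0]-60),max(0,int(a[1]-50)); print(x0,y0)
cv2.imwrite("pics/c5.png",cv2.resize(p["color"][y0:y0+100,x0:x0+120][:,:,::-1],None,fx=6,fy=6,interpolation=cv2.INTER_CUBIC))
E
```

```text
[0.6266936  0.14053244 0.16474478] [ 7.06806036e-01  7.07407021e-01 -7.29802795e-04 -4.73929704e-05] 0.057691792493021934 [-0.94869203  0.82962953  0.04333854]
[-0.0004996   0.00186471] [-0.00049706  0.0003626   0.01284891] ((257.5313415527344, 256.3760070800781), (116.35285186767578, 129.4005889892578), 89.39030456542969)
198 61
```

View pics/w5.png

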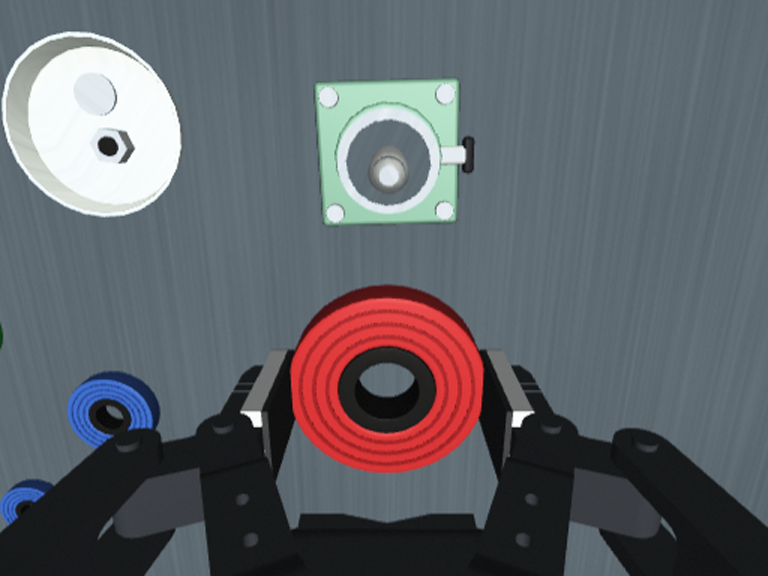

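View pics/c5.png

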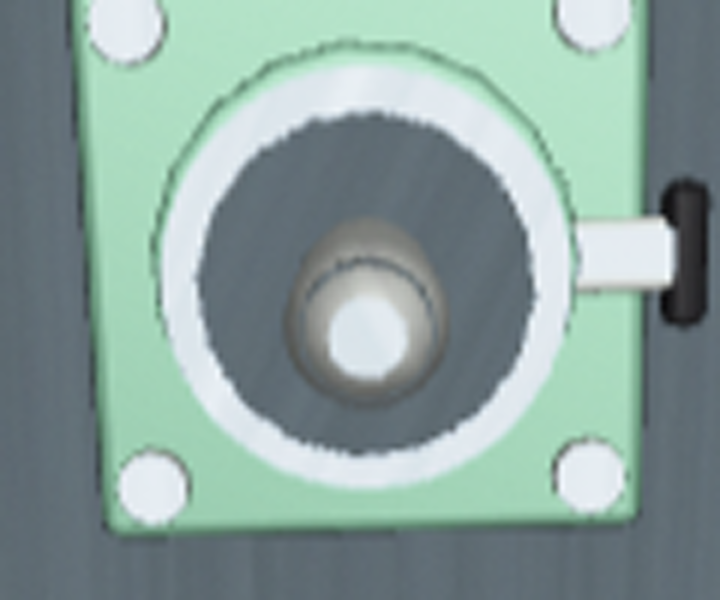

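```bash
cat > arb.py <<'E'
from h import *
def arbfit(p,off,sc,box,tip):
    off=np.array(off)-.5+.5/sc
    obs=np.r_[np.array(box[:2])/sc+off,np.array(box[2:])/sc+off]; tp=np.array(tip)/sc+off
    def rim(x,y,z,r):
        P=rimpts(p,x,y,z,r); return np.r_[P.min(0),P.max(0)]
    s=least_squares(lambda v:np.r_[rim(*v,.02)-obs,proj(p,[v[0],v[1],v[2]+.057])-tp],[.628,.207,.07])
    print("arbor",s.x.round(4),s.fun.round(2))
    for zs in (.066,.07,.074):
        print(zs,"disc",atz(p,((obs[1]+obs[3])/2,(obs[0]+obs[2])/2),zs).round(4),"tip",atz(p,tp[::-1],zs+.057).round(4))
    return s.x
E
python3 - <<'E'
from arb import *
p=vision.get_image("wrist")
arbfit(p,(198,61),6,(198,112,535,455),(367,338))
ps=vision.get_image("side"); 
x0,y0=240,90
cv2.imwrite("pics/c6.png",cv2.resize(ps["color"][y0:y0+90,x0:x0+90][:,:,::-1],None,fx=6,fy=6,interpolation=cv2.INTER_CUBIC))
for z in (.066,.07,.074): print(proj(ps,[.6267,.201,z]),proj(ps,[.6267,.201,z+.057]))
t=tool()[0]; print(proj(ps,t),proj(ps,t+[0,0,.009]))
E
```

```text
arbor [0.6269 0.1994 0.0725] [ 0.01 -0.03 -0.15  0.18  0.11 -0.11]
0.066 disc [0.627  0.1995 0.066 ] tip [0.6269 0.1987 0.123 ]
0.07 disc [0.627  0.1998 0.07  ] tip [0.6268 0.1991 0.127 ]
0.074 disc [0.6269 0.2001 0.074 ] tip [0.6268 0.1995 0.131 ]
[271.47519776 155.58581177] [271.71189502 139.77129239]
[271.49141693 154.50215548] [271.72896725 138.63064058]
[271.50769386 153.41464039] [271.74610186 137.48582128]
[280.59857744 134.46868947] [280.67851954 131.70523354]
```

View pics/c6.png

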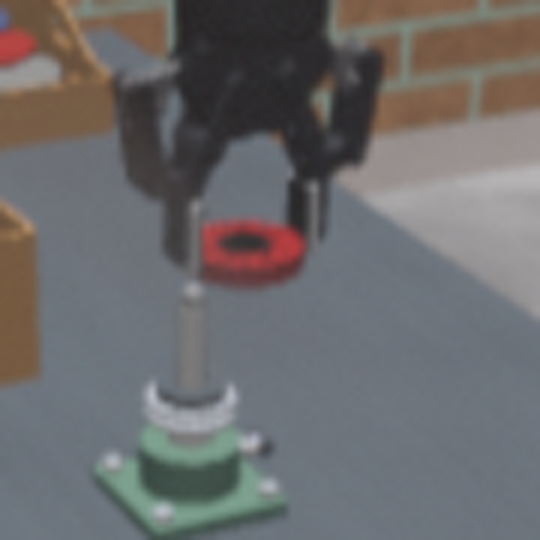

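Emit:
apply_moves([
  [0,0,0,15,0.5,0,-1],
  [0,0,0,30,0.5,0,-1],
  [0,0,0,45,0.5,0,-1],
  [0,0,0,56,0.5,5,-1],
  [0,0,0,58.5,0.5,15,-1],
  [0,0,0,58.5,0.5,22,-1],
  [0,0,0,58.5,0.5,26,-1],
  [0,0,0,58.5,0.5,26,-1],
])

```text
time_s: 10.55
tcp_pos: [0.6274, 0.1985, 0.1387]
tool_rot: [-0.0, 0.707, 0.707, -0.001]
wrist_force: [0.2, 0.1, -0.5]
width: 0.057
```

```bash
python3 - <<'E'
from h import *
p=vision.get_image("wrist"); save(p,"w7"); t=tool(); print(t[0],t[2]["width"],t[2]["wrist_force"])
cv2.imwrite("pics/c7.png",cv2.resize(p["color"][210:310,190:325][:,:,::-1],None,fx=5.5,fy=5.5,interpolation=cv2.INTER_CUBIC))
ps=vision.get_image("side"); 
x0,y0=240,90
cv2.imwrite("pics/c8.png",cv2.resize(ps["color"][y0:y0+90,x0:x0+90][:,:,::-1],None,fx=6,fy=6,interpolation=cv2.INTER_CUBIC))
E
```

```text
[0.62764079 0.19860335 0.13920442] 0.05719875450508867 [-0.37233206  0.06220958 -1.8310821 ]
```

View pics/c7.png

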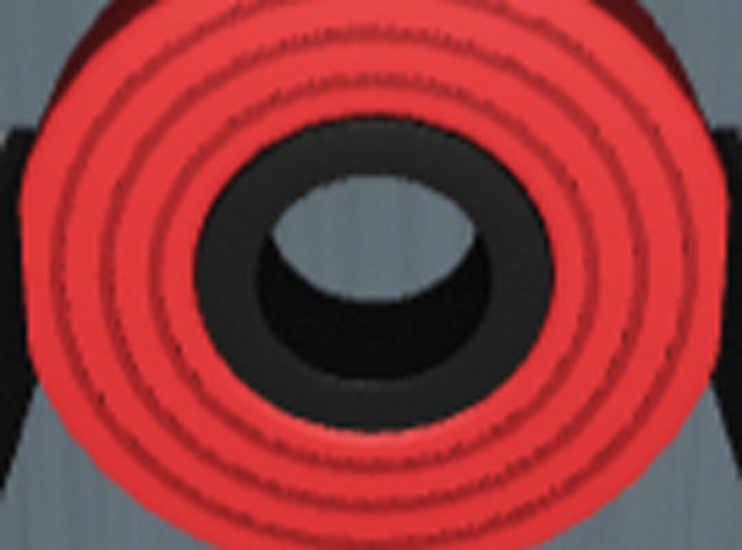

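View pics/c8.png

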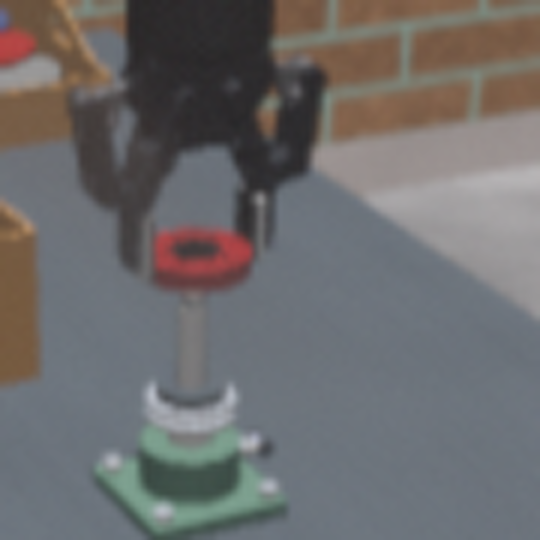

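```bash
python3 - <<'E'
from h import *
ps=vision.get_image("side"); im=ps["color"].astype(int)
g=im.sum(2)/3
for r in range(138,160,1): print(r,g[r,262:282].astype(int))
print()
for r in range(126,136): print(r,g[r,262:286].astype(int), )
t=tool()[0]; print(t,proj(ps,t+[0,0,.0155]),proj(ps,[.6269,.2,.131]),proj(ps,[.6269,.2,.1]))
E
```

```text
138 [115 116 114 112 107 106  99  99 101 109 109  97  95  98  99 101 103 111
 113 113]
139 [115 115 115 115 115 114 114 114 112 121 126 110 110 113 113 113 112 113
 113 114]
140 [115 116 115 115 115 114 115 113 107 106 113 109 108 115 114 115 114 114
 114 114]
141 [116 117 116 116 115 115 114 114 119 116 116 116 112 114 114 114 115 114
 114 114]
142 [116 116 115 115 115 115 115 112 118 122 123 118 111 114 115 114 114 114
 114 115]
143 [117 118 117 117 117 116 114 112 117 122 120 116 113 114 115 114 114 114
 115 114]
144 [116 117 116 116 116 116 116 112 116 121 121 116 112 113 114 114 114 114
 115 115]
145 [116 116 117 117 117 116 114 112 116 121 120 117 113 114 115 114 115 115
 115 115]
146 [118 117 117 117 116 116 116 113 117 122 120 116 111 115 115 114 115 115
 114 114]
147 [117 117 117 116 116 116 115 112 116 121 120 115 110 115 115 115 114 115
 114 115]
148 [118 117 117 117 116 116 115 112 117 120 120 115 112 114 115 116 114 114
 114 115]
149 [117 117 117 117 116 116 116 112 118 121 120 117 111 115 114 114 114 115
 115 114]
150 [117 116 118 116 117 115 114 110 117 121 120 115 112
[... 1263 characters left out ...]
  73  67  69  69  75  79  88  98 103 101
  92  87  83 106  87 101]
131 [ 76  89 107 104 101  94  83  71  67  63  62  62  64  67  78  92 102 103
 101 101  88 109 101 107]
132 [ 69  88 108 105 101 101  89  81  80  69  69  70  74  78  90  94 102 104
 103  95  86 109 114 113]
133 [ 69  85 106 104 101 101  96  93  97  86  89  88  92  94 102  99  99 101
  95  86  95 110 115 116]
134 [ 77  87 106  98  93  91  90  96  98  96  99  98  99  97 100  93  88  84
  76  82 109 114 115 115]
135 [ 96  96 105  87  76  76  77  83  85  88  91  92  91  89  82  78  75  74
  77  89 112 113 114 116]
[0.62791363 0.19881016 0.1397599 ] [272.48746878 130.62990538] [271.93406807 137.58797283] [271.80018267 146.35644049]
```

Emit:
apply_moves([
  [0,0,0,0.5,-0.5,3,-1],
  [0,0,0,0.5,-0.5,6,-1],
  [0,0,0,0.5,-0.5,8,-1],
  [0,0,0,0.5,-0.5,10,-1],
  [0,0,0,0.5,-0.5,12,-1],
  [0,0,0,0.5,-0.5,14,-1],
  [0,0,0,0.5,-0.5,14,-1],
  [0,0,0,0.5,-0.5,14,-1],
])

```text
time_s: 11.7
tcp_pos: [0.6272, 0.1996, 0.1254]
tool_rot: [0.0, 0.707, 0.707, 0.0]
wrist_force: [-0.2, 0.4, -0.3]
width: 0.0572
```

```bash
python3 - <<'E'
from h import *
p=vision.get_image("wrist"); t=tool(); print(t[0],t[2]["width"],t[2]["wrist_force"])
cv2.imwrite("pics/c9.png",cv2.resize(p["color"][210:310,190:325][:,:,::-1],None,fx=5.5,fy=5.5,interpolation=cv2.INTER_CUBIC))
E
```

```text
[0.62715379 0.19961211 0.12539116] 0.0575106784504166 [-0.08080427 -0.50674185 -0.71766131]
```

View pics/c9.png

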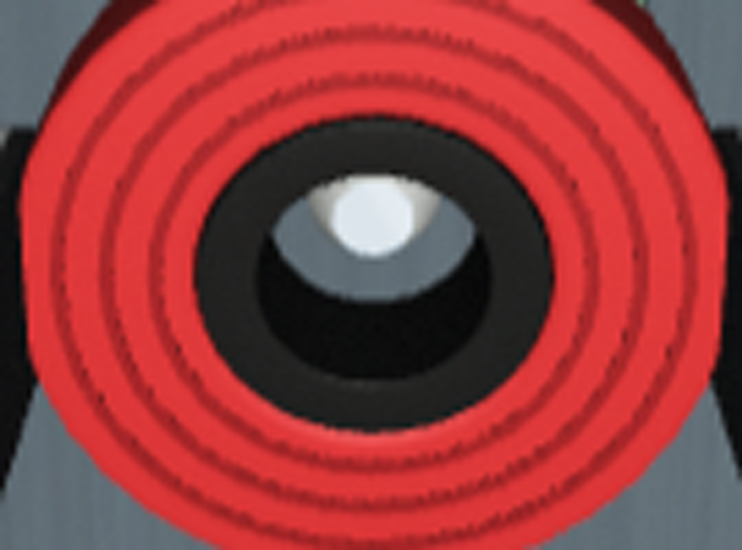

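```bash
python3 - <<'E'
from h import *
p=vision.get_image("wrist"); t=tool()[0]
px=lambda X,Y:((Y+.5)/5.5+210-.5,(X+.5)/5.5+190-.5)
zt=t[2]+.0155
print("t",t)
for n,X,Y,z in (("bore top far",373,175,zt),("bore top near",373,380,zt),("core far",373,114,zt),("core near",373,433,zt),("bore bottom near",373,301,zt-.013),("tip",373,215,.131),("tip",373,215,.130),("tipnear",373,257,.131)): print(n,z.round(4),atz(p,px(X,Y),z).round(4))
E
```

```text
t [0.62717364 0.19960543 0.1254309 ]
bore top far 0.1409 [0.6267 0.2095 0.1409]
bore top near 0.1409 [0.6267 0.1905 0.1409]
core far 0.1409 [0.6267 0.2149 0.1409]
core near 0.1409 [0.6267 0.1854 0.1409]
bore bottom near 0.1279 [0.6267 0.1901 0.1279]Traceback (most recent call last):
  File "<stdin>", line 6, in <module>
AttributeError: 'float' object has no attribute 'round'
```

```bash
python3 - <<'E'
from h import *
p=vision.get_image("wrist")
px=lambda X,Y:((Y+.5)/5.5+210-.5,(X+.5)/5.5+190-.5)
for Y in (215,257):
  for z in (.1295,.131): print(Y,z,atz(p,px(373,Y),z).round(4))
print(atz(p,px(330,215),.1305),atz(p,px(415,215),.1305))
E
```

```text
215 0.1295 [0.6267 0.1996 0.1295]
215 0.131 [0.6267 0.2005 0.131 ]
257 0.1295 [0.6267 0.1955 0.1295]
257 0.131 [0.6267 0.1963 0.131 ]
[0.62295426 0.20017747 0.1305    ] [0.63038188 0.20017907 0.1305    ]
```

Emit:
apply_moves([
  [0,0,0,0,0,6,-1],
  [0,0,0,0,0,12,-1],
  [0,0,0,0,0,18,-1],
  [0,0,0,0,0,24,-1],
  [0,0,0,0,0,31,-1],
  [0,0,0,0,0,38,-1],
  [0,0,0,0,0,46,-1],
  [0,0,0,0,0,48,-1],
])

```text
time_s: 12.85
tcp_pos: [0.6265, 0.1994, 0.0763]
tool_rot: [-0.0, 0.707, 0.707, -0.001]
wrist_force: [-0.2, -0.0, -0.3]
width: 0.0571
```

Emit:
apply_moves([
  [0,0,0,0,0,0.5,-1],
  [0,0,0,0,0,1,-1],
  [0,0,0,0,0,1.5,-1],
  [0,0,0,0,0,2,-1],
  [0,0,0,0,0,2.5,-1],
  [0,0,0,0,0,3,-1],
  [0,0,0,0,0,3.5,-1],
  [0,0,0,0,0,4,-1],
])

```text
time_s: 13.85
tcp_pos: [0.6271, 0.1996, 0.0733]
tool_rot: [-0.0, 0.707, 0.707, -0.0]
wrist_force: [0.4, 0.8, -1.1]
width: 0.0572
```

Emit:
apply_moves([
  [0,0,0,0,0,0.4,-1],
  [0,0,0,0,0,0.8,-1],
  [0,0,0,0,0,1.2,-1],
  [0,0,0,0,0,1.6,-1],
  [0,0,0,0,0,2,-1],
  [0,0,0,0,0,2.4,-1],
  [0,0,0,0,0,2.4,-1],
  [0,0,0,0,0,2.4,-1],
])

```text
time_s: 14.85
tcp_pos: [0.6272, 0.1996, 0.0727]
tool_rot: [0.0, 0.707, 0.707, 0.001]
wrist_force: [-3.6, -1.6, 9.1]
width: 0.0574
```

Emit:
apply_moves([
  [0,0,0,0,0,-1.5,-1],
  [0,0,0,0,0,-1.5,0.3],
  [0,0,0,0,0,-1.5,0.5],
  [0,0,0,0,0,-1.5,0.65],
  [0,0,0,0,0,-1.5,0.65],
  [0,0,0,0,0,-1.5,0.65],
  [0,0,0,0,0,-1.5,0.65],
  [0,0,0,0,0,-1.5,0.65],
])

```text
time_s: 15.85
tcp_pos: [0.6271, 0.1996, 0.0724]
tool_rot: [0.0, 0.707, 0.707, 0.0]
wrist_force: [-0.3, 0.4, 0.2]
width: 0.0705
```

```bash
python3 - <<'E'
from h import *
p=vision.get_image("wrist"); save(p,"w10"); t=tool(); print(t[0],t[2]["width"],t[2]["wrist_force"])
for z in (.0875,.086): print(facefit(p,mask_of(p,"red"),(258,255),z,.03))
E
```

```text
[0.62711025 0.19955857 0.07241862] 0.07075036556611641 [ 0.20636868 -1.19656819 -0.50567879]
(array([0.62690545, 0.20033985]), array([0.62692554, 0.19561602, 0.07911698]), ((257.9954528808594, 255.59967041015625), (109.54443359375, 125.515869140625), 89.81288146972656))
(array([0.62690905, 0.19949566]), array([0.62692555, 0.19561601, 0.07911698]), ((257.9954528808594, 255.59967041015625), (109.54443359375, 125.515869140625), 89.81288146972656))
```

View pics/w10.png

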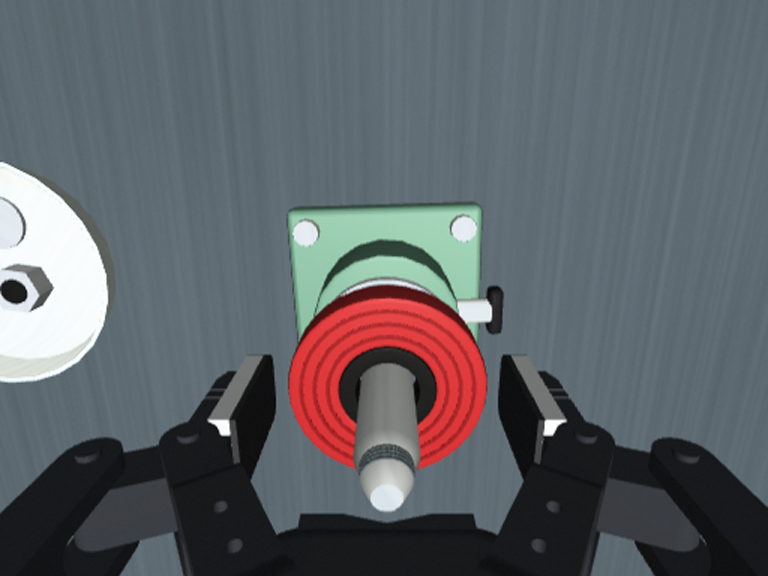

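Emit:
apply_moves([
  [0,0,0,0,0,-30,0.65],
  [0,0,0,0,0,-70,0.65],
  [0,0,0,-10,0,-110,0.65],
  [0,0,0,-70,0,-110,0.65],
  [0,0,0,-130,0,-110,0.65],
  [0,0,0,-190,0,-110,0.65],
  [0,0,0,-250,0,-100,0.65],
  [0,0,0,-310,0,-80,0.65],
])

```text
time_s: 16.9
tcp_pos: [0.6279, -0.1118, 0.1537]
tool_rot: [0.001, 0.707, 0.707, 0.001]
wrist_force: [0.8, -0.6, -1.3]
width: 0.0703
```

Emit:
apply_moves([
  [0,0,0,-40,0,10,0.65],
  [0,0,0,-90,0,30,0.65],
  [0,0,0,-120,0,55,0.65],
  [0,0,0,-120,0,60,0.65],
  [0,0,0,-120,0,62,0.65],
  [0,0,0,-120,0,62,0.65],
  [0,0,0,-120,0,62,0.65],
  [0,0,0,-120,0,62,0.65],
])

```text
time_s: 17.9
tcp_pos: [0.6277, -0.229, 0.0915]
tool_rot: [0.001, 0.707, 0.708, 0.0]
wrist_force: [0.3, -0.3, 0.6]
width: 0.0703
```

```bash
python3 - <<'E'
from h import *
p=vision.get_image("wrist"); save(p,"w11"); t=tool(); print(t[0],t[2]["width"],t[2]["wrist_force"])
m=mask_of(p,"brass"); cv2.imwrite("pics/m11.png",m.astype(np.uint8)*255)
print([(x["location"],x["score"]) for x in mark_of(p,"spacer_center")])
try: print(facefit(p,m,mark_of(p,"spacer_center")[0]["location"][::-1],.010,.018))
except Exception as e: print(e)
E
```

```text
[ 0.62754899 -0.22920173  0.09132502] 0.07057026077547092 [-0.03702391 -0.13580913 -0.52562426]
[([194.6, 250.7], 0.59)]
(array([ 0.62281847, -0.23171857]), array([ 0.62285166, -0.23108071,  0.01182544]), ((251.30210876464844, 194.52757263183594), (46.686527252197266, 47.4501953125), 71.80276489257812))
```

View pics/w11.png

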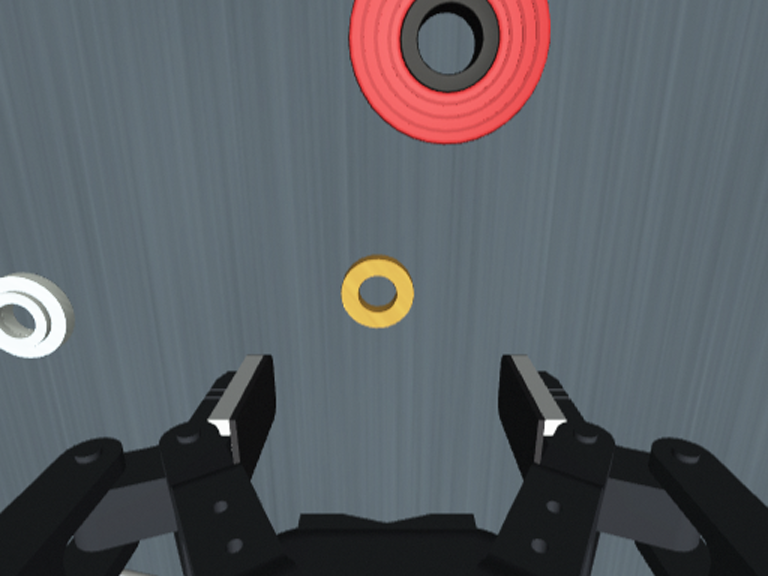

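View pics/m11.png

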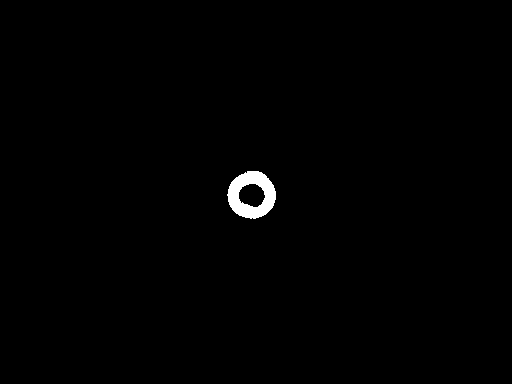

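Emit:
apply_moves([
  [0,0,0,-3.4,-4.8,20,0.22],
  [0,0,0,-3.4,-4.8,45,0.22],
  [0,0,0,-3.4,-4.8,65,0.22],
  [0,0,0,-3.4,-4.8,78,0.22],
  [0,0,0,-3.4,-4.8,85,0.22],
  [0,0,0,-3.4,-4.8,88,0.22],
  [0,0,0,-3.4,-4.8,90.5,0.22],
  [0,0,0,-3.4,-4.8,90.5,0.22],
])

```text
time_s: 19.05
tcp_pos: [0.6226, -0.2332, 0.0006]
tool_rot: [0.0, 0.707, 0.707, 0.0]
wrist_force: [0.0, 0.3, 0.0]
width: 0.052
```

```bash
python3 - <<'E'
from h import *
p=vision.get_image("wrist"); save(p,"w12"); t=tool(); print(t[0],t[2]["width"],t[2]["wrist_force"])
print(facefit(p,mask_of(p,"brass"),(258,250),.010,.018))
E
```

```text
[ 0.62264061 -0.23321485  0.00065518] 0.05216734674770828 [ 0.52885941  1.01891062 -0.24994549]
(array([ 0.62287596, -0.23111207]), array([ 0.62285031, -0.22900095,  0.01385895]), ((259.0345458984375, 249.1381378173828), (73.28577423095703, 75.85110473632812), 57.416866302490234))
```

View pics/w12.png

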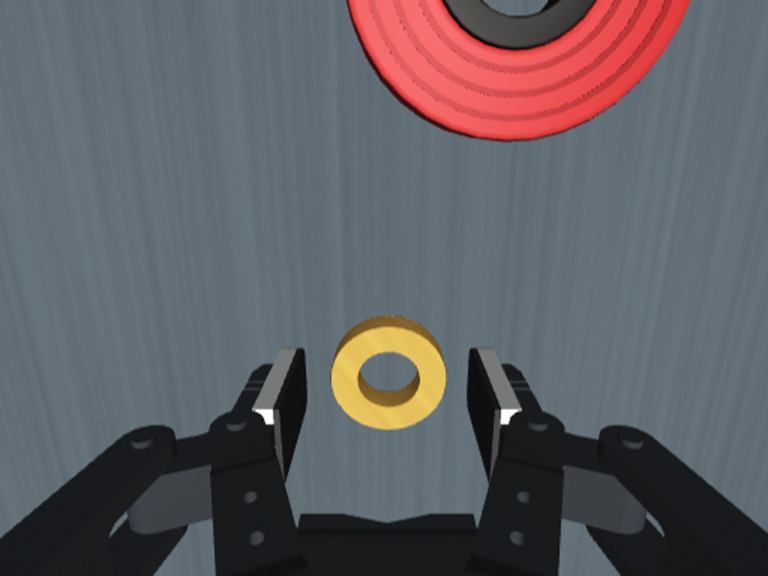

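Emit:
apply_moves([
  [0,0,0,0.5,0,0,0.1],
  [0,0,0,0.5,0,0,0],
  [0,0,0,0.5,0,0,-0.1],
  [0,0,0,0.5,0,0,-1],
  [0,0,0,0.5,0,0,-1],
  [0,0,0,0.5,0,0,-1],
  [0,0,0,0.5,0,0,-1],
  [0,0,0,0.5,0,-5,-1],
])

```text
time_s: 20.1
tcp_pos: [0.6216, -0.2324, 0.0043]
tool_rot: [-0.001, 0.707, 0.707, -0.0]
wrist_force: [-0.1, 0.1, -1.7]
width: 0.0326
```

```bash
python3 - <<'E'
from h import *
p=vision.get_image("wrist"); t=tool(); print(t[0],t[2]["width"],t[2]["wrist_force"])
cv2.imwrite("pics/c13.png",cv2.resize(p["color"][200:300,190:325][:,:,::-1],None,fx=5.5,fy=5.5,interpolation=cv2.INTER_CUBIC))
E
```

```text
[ 0.62212006 -0.23254971  0.00519776] 0.032785321779828555 [0.82768052 0.53991608 0.14276606]
```

View pics/c13.png

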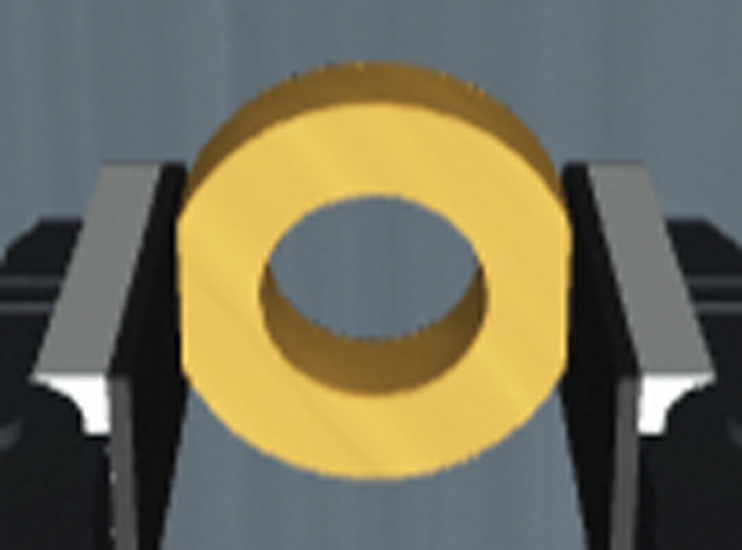

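```bash
python3 - <<'E'
from h import *
p=vision.get_image("wrist"); t=tool()[0]; print(t)
px=lambda X,Y:((Y+.5)/5.5+200-.5,(X+.5)/5.5+190-.5)
for X,Y in ((374,103),(374,480),(374,195),(374,395),(261,296),(488,296)): print(X,Y,(atz(p,px(X,Y),t[2]+.0094)-t).round(4))
print((atz(p,px(374,341),t[2]-.0006)-t).round(4))
E
```

```text
[ 0.62230173 -0.23260004  0.00508705]
374 103 [-0.0006  0.0183  0.0094]
374 480 [-0.0006 -0.0178  0.0094]
374 195 [-0.0006  0.01    0.0094]
374 395 [-0.0006 -0.0092  0.0094]
261 296 [-0.0102  0.0005  0.0094]
488 296 [0.0091 0.0005 0.0094]
[-0.0006 -0.0099 -0.0006]
```

Emit:
apply_moves([
  [0,0,0,0,0,-40,-1],
  [0,0,0,0,0,-90,-1],
  [0,0,0,20,4.5,-135,-1],
  [0,0,0,75,4.5,-145,-1],
  [0,0,0,130,4.5,-145,-1],
  [0,0,0,190,4.5,-145,-1],
  [0,0,0,250,4.5,-145,-1],
  [0,0,0,310,4.5,-145,-1],
])

```text
time_s: 21.2
tcp_pos: [0.6264, 0.0792, 0.1497]
tool_rot: [-0.0, 0.707, 0.707, -0.0]
wrist_force: [0.6, 0.1, -1.1]
width: 0.033
```

Emit:
apply_moves([
  [0,0,0,45,0.8,0,-1],
  [0,0,0,90,0.8,0,-1],
  [0,0,0,115,0.8,0,-1],
  [0,0,0,120.4,0.8,4,-1],
  [0,0,0,120.4,0.8,12,-1],
  [0,0,0,120.4,0.8,16,-1],
  [0,0,0,120.4,0.8,20,-1],
  [0,0,0,120.4,0.8,20,-1],
])

```text
time_s: 22.2
tcp_pos: [0.6275, 0.1968, 0.1297]
tool_rot: [-0.0, 0.708, 0.707, -0.0]
wrist_force: [0.1, 0.7, -0.6]
width: 0.0327
```

```bash
python3 - <<'E'
from h import *
p=vision.get_image("wrist"); t=tool(); print(t[0],t[2]["width"],t[2]["wrist_force"])
cv2.imwrite("pics/c14.png",cv2.resize(p["color"][200:300,190:325][:,:,::-1],None,fx=5.5,fy=5.5,interpolation=cv2.INTER_CUBIC))
E
```

```text
[0.62765364 0.19706524 0.13007499] 0.033051135049163426 [-0.02169165 -0.53524906 -1.87829468]
```

View pics/c14.png

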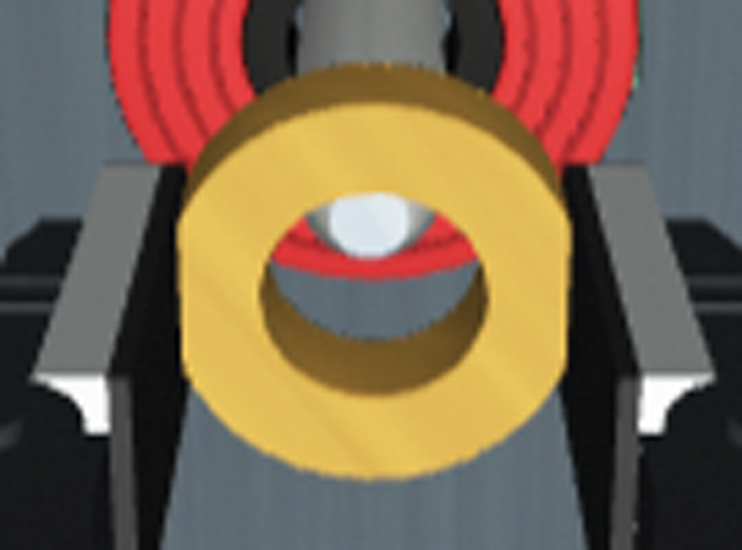

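Emit:
apply_moves([
  [0,0,0,1.3,-0.4,0,-1],
  [0,0,0,2.6,-0.4,0,-1],
  [0,0,0,2.6,-0.4,1,-1],
  [0,0,0,2.6,-0.4,3,-1],
  [0,0,0,2.6,-0.4,5,-1],
  [0,0,0,2.6,-0.4,6,-1],
  [0,0,0,2.6,-0.4,6,-1],
  [0,0,0,2.6,-0.4,6,-1],
])

```text
time_s: 23.25
tcp_pos: [0.6273, 0.2004, 0.1242]
tool_rot: [0.0, 0.707, 0.707, 0.0]
wrist_force: [0.1, 0.0, -0.8]
width: 0.0329
```

```bash
python3 - <<'E'
from h import *
p=vision.get_image("wrist"); t=tool(); print(t[0],t[2]["width"],t[2]["wrist_force"])
cv2.imwrite("pics/c15.png",cv2.resize(p["color"][200:300,190:325][:,:,::-1],None,fx=5.5,fy=5.5,interpolation=cv2.INTER_CUBIC))
px=lambda X,Y:((Y+.5)/5.5+200-.5,(X+.5)/5.5+190-.5)
for Y in range(200,260,10): print(Y,atz(p,px(373,Y),.131).round(4))
E
```

```text
[0.62729125 0.20035963 0.12422714] 0.03265565849997169 [-0.11959086  0.33971252 -1.29777723]
200 [0.6268 0.2086 0.131 ]
210 [0.6268 0.2076 0.131 ]
220 [0.6268 0.2067 0.131 ]
230 [0.6268 0.2057 0.131 ]
240 [0.6268 0.2048 0.131 ]
250 [0.6268 0.2038 0.131 ]
```

View pics/c15.png

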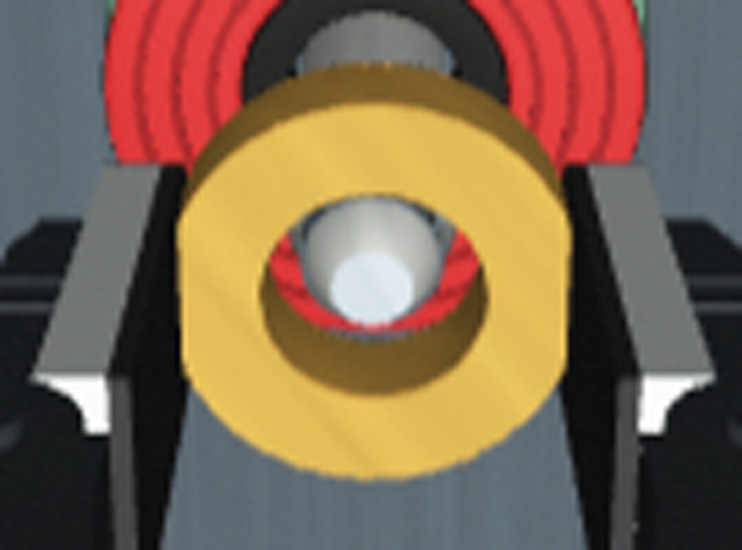

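Emit:
apply_moves([
  [0,0,0,-0.6,0,3,-1],
  [0,0,0,-0.6,0,8,-1],
  [0,0,0,-0.6,0,13,-1],
  [0,0,0,-0.6,0,18,-1],
  [0,0,0,-0.6,0,23,-1],
  [0,0,0,-0.6,0,28,-1],
  [0,0,0,-0.6,0,32,-1],
  [0,0,0,-0.6,0,33,-1],
])

```text
time_s: 24.3
tcp_pos: [0.627, 0.1997, 0.0907]
tool_rot: [-0.0, 0.707, 0.707, -0.0]
wrist_force: [0.1, -0.8, -1.6]
width: 0.0329
```

Emit:
apply_moves([
  [0,0,0,0,0,0.5,-1],
  [0,0,0,0,0,1,-1],
  [0,0,0,0,0,1.5,-1],
  [0,0,0,0,0,2,-1],
  [0,0,0,0,0,2.5,-1],
  [0,0,0,0,0,3,-1],
  [0,0,0,0,0,3.5,-1],
  [0,0,0,0,0,4,-1],
])

```text
time_s: 25.3
tcp_pos: [0.6273, 0.1998, 0.0882]
tool_rot: [0.0, 0.707, 0.707, 0.0]
wrist_force: [-3.5, -0.9, 6.5]
width: 0.033
```

Emit:
apply_moves([
  [0,0,0,0,0,-1,-1],
  [0,0,0,0,0,-1,-0.2],
  [0,0,0,0,0,-1,0],
  [0,0,0,0,0,-1,0.22],
  [0,0,0,0,0,-1,0.22],
  [0,0,0,0,0,-1,0.22],
  [0,0,0,0,0,-1,0.22],
  [0,0,0,0,0,-1,0.22],
])

```text
time_s: 26.3
tcp_pos: [0.6272, 0.1998, 0.0882]
tool_rot: [0.0, 0.707, 0.707, 0.0]
wrist_force: [0.5, 0.8, -0.1]
width: 0.0518
```

```bash
python3 - <<'E'
from h import *
p=vision.get_image("wrist"); save(p,"w16"); t=tool(); print(t[0],t[2]["width"],t[2]["wrist_force"])
E
```

```text
[0.62721352 0.19975948 0.08816111] 0.051962154369319516 [-0.02797784 -0.03281672  0.02630462]
```

View pics/w16.png

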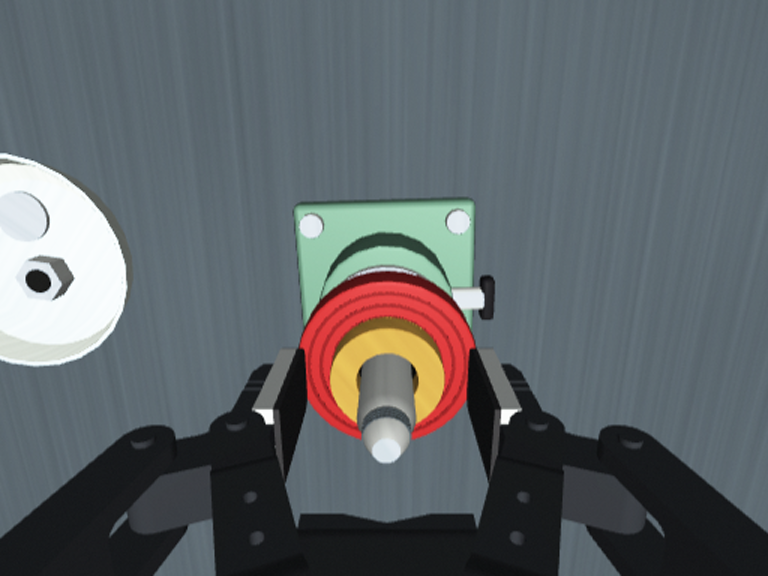

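Emit:
apply_moves([
  [0,0,0,0,0,-40,0.3],
  [0,0,0,0,0,-80,0.65],
  [0,0,0,-25,-28,-80,0.65],
  [0,0,0,-60,-66,-80,0.65],
  [0,0,0,-95,-105,-80,0.65],
  [0,0,0,-130,-144,-70,0.65],
  [0,0,0,-160,-177,-50,0.65],
  [0,0,0,-176,-195,-20,0.65],
])

```text
time_s: 27.35
tcp_pos: [0.4313, 0.0226, 0.1086]
tool_rot: [0.001, 0.708, 0.707, 0.001]
wrist_force: [0.4, 0.5, -0.3]
width: 0.0706
```

Emit:
apply_moves([
  [0,0,0,0,0,0,0.65],
  [0,0,0,0,0,0,0.65],
  [0,0,0,0,0,0,0.65],
  [0,0,0,0,0,0,0.65],
  [0,0,0,0,0,0,0.65],
  [0,0,0,0,0,0,0.65],
  [0,0,0,0,0,0,0.65],
  [0,0,0,0,0,0,0.65],
])

```text
time_s: 28.35
tcp_pos: [0.4322, 0.0238, 0.1081]
tool_rot: [-0.0, 0.707, 0.707, -0.0]
wrist_force: [0.8, 0.7, 0.1]
width: 0.0707
```

```bash
python3 - <<'E'
from h import *
p=vision.get_image("wrist"); save(p,"w17"); t=tool(); print(t[0],t[2]["width"],t[2]["wrist_force"])
n=proj(p,[.4325,.024,.0065]); print(n)
print(facefit(p,mask_of(p,"blue"),n,.013,.03))
E
```

```text
[0.43218162 0.02376317 0.10813106] 0.07047875874169887 [-1.21433494 -0.3500997  -0.2042907 ]
[258.42081578 183.25463876]
(array([0.43123082, 0.02146817]), array([0.4312264 , 0.02057598, 0.01023042]), ((256.81207275390625, 187.52708435058594), (71.72223663330078, 75.47663116455078), 89.72114562988281))
```

View pics/w17.png

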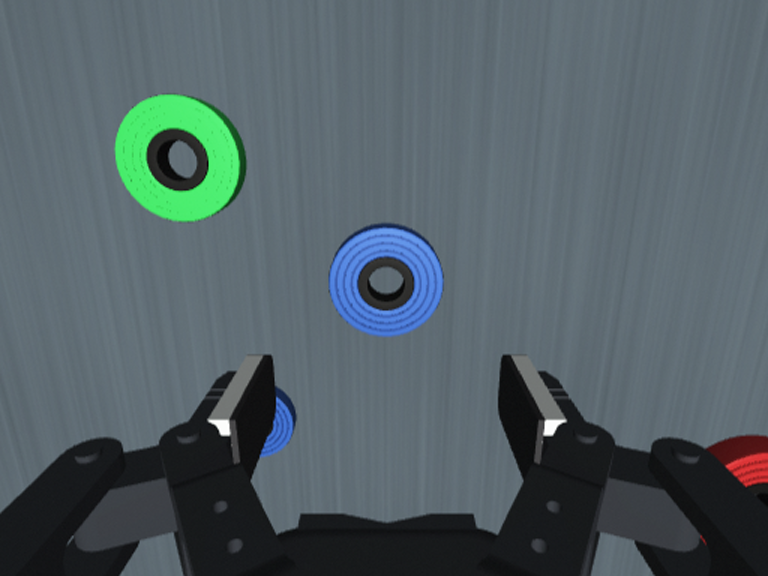

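Emit:
apply_moves([
  [0,0,0,-2.4,-1,30,0.65],
  [0,0,0,-2.4,-1,60,0.65],
  [0,0,0,-2.4,-1,85,0.65],
  [0,0,0,-2.4,-1,98,0.65],
  [0,0,0,-2.4,-1,105,0.65],
  [0,0,0,-2.4,-1,108,0.65],
  [0,0,0,-2.4,-1,110,0.65],
  [0,0,0,-2.4,-1,110,0.65],
])

```text
time_s: 29.4
tcp_pos: [0.4316, 0.0214, -0.0015]
tool_rot: [0.0, 0.707, 0.707, 0.0]
wrist_force: [-1.0, 0.0, 0.8]
width: 0.0705
```

```bash
python3 - <<'E'
from h import *
p=vision.get_image("wrist"); save(p,"w18"); t=tool(); print(t[0],t[2]["width"],t[2]["wrist_force"])
E
```

```text
[ 0.4315969   0.02139742 -0.00144254] 0.07029668837663919 [-0.15695603  0.14812601  0.04802023]
```

View pics/w18.png

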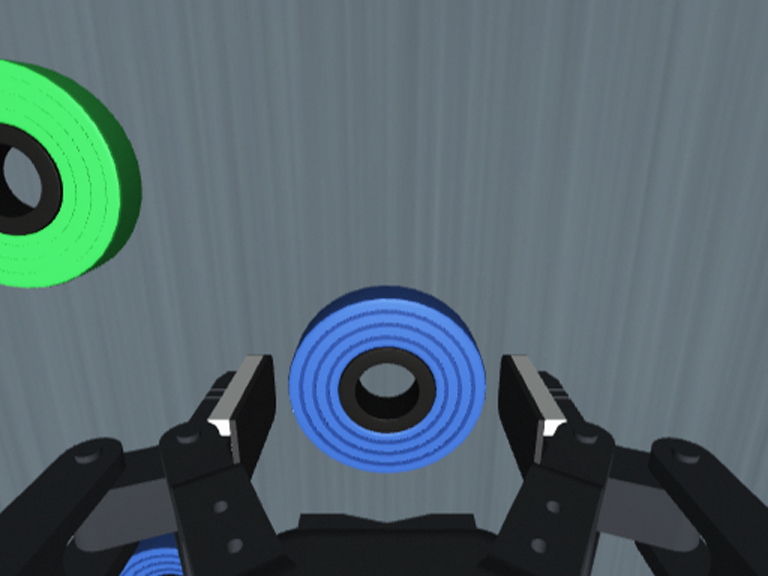

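Emit:
apply_moves([
  [0,0,0,0,0,0,0.5],
  [0,0,0,0,0,0,0.4],
  [0,0,0,0,0,0,0.2],
  [0,0,0,0,0,0,-1],
  [0,0,0,0,0,0,-1],
  [0,0,0,0,0,0,-1],
  [0,0,0,0,0,0,-1],
  [0,0,0,0,0,-5,-1],
])

```text
time_s: 30.45
tcp_pos: [0.431, 0.0214, 0.0033]
tool_rot: [-0.0, 0.707, 0.707, -0.0]
wrist_force: [-0.3, 0.7, 0.4]
width: 0.0571
```

```bash
python3 - <<'E'
from h import *
p=vision.get_image("wrist"); t=tool(); print(t[0],t[2]["width"],t[2]["wrist_force"])
cv2.imwrite("pics/c19.png",cv2.resize(p["color"][210:310,190:325][:,:,::-1],None,fx=5.5,fy=5.5,interpolation=cv2.INTER_CUBIC))
E
```

```text
[0.43155298 0.02138552 0.00383501] 0.05720858846494754 [-0.20109378  0.19388068 -0.37513877]
```

View pics/c19.png

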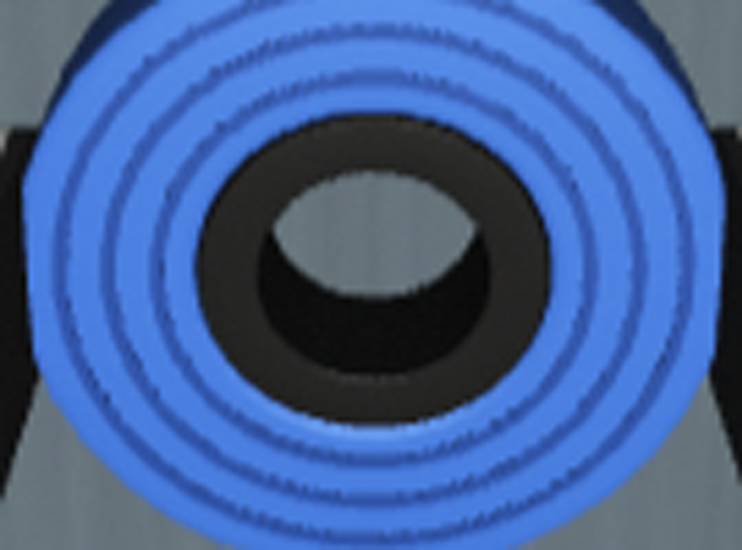

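Emit:
apply_moves([
  [0,0,0,0,0,-40,-1],
  [0,0,0,0,0,-90,-1],
  [0,0,0,10,11,-135,-1],
  [0,0,0,40,44,-148,-1],
  [0,0,0,78,86,-148,-1],
  [0,0,0,116,128,-148,-1],
  [0,0,0,152,168,-148,-1],
  [0,0,0,175,193,-148,-1],
])

```text
time_s: 31.5
tcp_pos: [0.6255, 0.1982, 0.1501]
tool_rot: [-0.0, 0.707, 0.708, -0.0]
wrist_force: [-0.8, -0.8, -0.4]
width: 0.0574
```

```bash
python3 - <<'E'
from h import *
p=vision.get_image("wrist"); go([.6272,.1996,.125])
E
```

```text
t 31.55 tcp [0.6277 0.2009 0.1494] w 0.0571 F [3.8 1.9 0.8]
row [ 0.11 -0.13  0.17] [-1.3 -0.6 24.4]
```

Emit:
apply_moves([
  [0,0,0,0,0,0,-1],
  [0,0,0,0,0,0,-1],
  [0,0,0,0,0,0,-1],
  [0,0,0,0,0,2,-1],
  [0,0,0,0,0,4,-1],
  [0,0,0,0,0,6,-1],
  [0,0,0,0,0,8,-1],
  [0,0,0,0,0,8,-1],
])

```text
time_s: 32.55
tcp_pos: [0.624, 0.1964, 0.1428]
tool_rot: [-0.0, 0.707, 0.707, -0.0]
wrist_force: [0.8, -0.3, -1.1]
width: 0.0571
```

```bash
python3 - <<'E'
from h import *
p=vision.get_image("wrist"); go([.6272,.1996,.1265]); go([.6272,.1996,.1265])
E
```

```text
t 32.6 tcp [0.6241 0.1964 0.1429] w 0.0568 F [ 0.   0.3 -0.7]
row [-0.02  0.    0.  ] [ 3.2  3.1 16.4]
t 32.6 tcp [0.6241 0.1964 0.1429] w 0.0568 F [ 0.   0.3 -0.7]
row [-0.02  0.    0.  ] [ 3.2  3.1 16.4]
```

Emit:
apply_moves([
  [0,0,0,1.6,1.5,0,-1],
  [0,0,0,3.2,3.1,0,-1],
  [0,0,0,3.2,3.1,2,-1],
  [0,0,0,3.2,3.1,7,-1],
  [0,0,0,3.2,3.1,11,-1],
  [0,0,0,3.2,3.1,15,-1],
  [0,0,0,3.2,3.1,17,-1],
  [0,0,0,3.2,3.1,17,-1],
])

```text
time_s: 33.6
tcp_pos: [0.6272, 0.1995, 0.1259]
tool_rot: [-0.0, 0.707, 0.707, -0.0]
wrist_force: [0.9, -0.7, -0.8]
width: 0.0571
```

```bash
python3 - <<'E'
from h import *
p=vision.get_image("wrist"); t=tool(); print(t[0],t[2]["width"],t[2]["wrist_force"])
cv2.imwrite("pics/c20.png",cv2.resize(p["color"][210:310,190:325][:,:,::-1],None,fx=5.5,fy=5.5,interpolation=cv2.INTER_CUBIC))
px=lambda X,Y:((Y+.5)/5.5+210-.5,(X+.5)/5.5+190-.5)
for Y in range(200,260,10): print(Y,atz(p,px(373,Y),.131).round(4))
for Y in (171,376): print(atz(p,px(373,Y),t[0][2]+.0145).round(4))
E
```

```text
[0.62728796 0.19958027 0.1261263 ] 0.05711878834980659 [-0.14446226 -0.47539169  0.06470773]
200 [0.6267 0.2016 0.131 ]
210 [0.6267 0.2006 0.131 ]
220 [0.6267 0.1996 0.131 ]
230 [0.6267 0.1987 0.131 ]
240 [0.6267 0.1977 0.131 ]
250 [0.6267 0.1967 0.131 ]
[0.6267 0.2094 0.1406]
[0.6267 0.1903 0.1406]
```

View pics/c20.png

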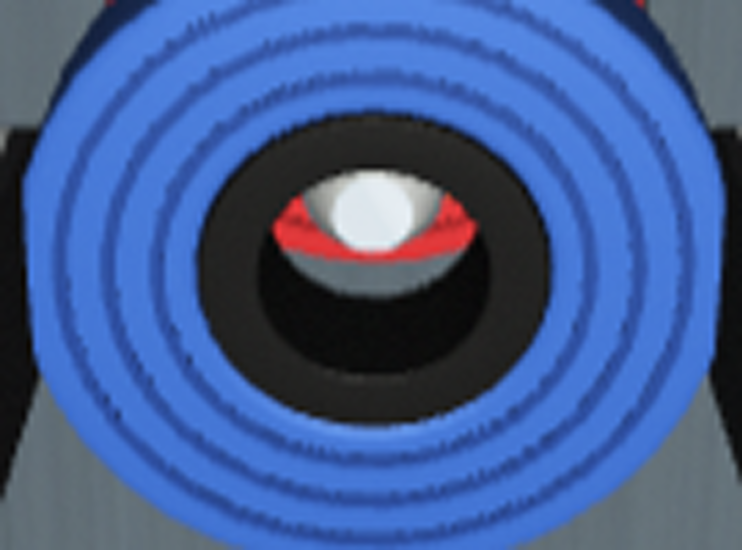

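Emit:
apply_moves([
  [0,0,0,0.3,0,4,-1],
  [0,0,0,0.3,0,8,-1],
  [0,0,0,0.3,0,12,-1],
  [0,0,0,0.3,0,16,-1],
  [0,0,0,0.3,0,20,-1],
  [0,0,0,0.3,0,24,-1],
  [0,0,0,0.3,0,26,-1],
  [0,0,0,0.3,0,27,-1],
])

```text
time_s: 34.65
tcp_pos: [0.6273, 0.1999, 0.099]
tool_rot: [-0.0, 0.707, 0.707, -0.0]
wrist_force: [-0.5, 0.2, -0.3]
width: 0.0571
```

Emit:
apply_moves([
  [0,0,0,0,0,0.5,-1],
  [0,0,0,0,0,1,-1],
  [0,0,0,0,0,1.5,-1],
  [0,0,0,0,0,2,-1],
  [0,0,0,0,0,2.5,-1],
  [0,0,0,0,0,3,-1],
  [0,0,0,0,0,3.5,-1],
  [0,0,0,0,0,4,-1],
])

```text
time_s: 35.65
tcp_pos: [0.6274, 0.1999, 0.0968]
tool_rot: [0.0, 0.707, 0.707, 0.001]
wrist_force: [-3.7, -0.5, 9.3]
width: 0.0571
```

Contact came at the expected height (TCP 0.0968), so I'll release.

Emit:
apply_moves([
  [0,0,0,0,0,-1.5,-1],
  [0,0,0,0,0,-1.5,0.3],
  [0,0,0,0,0,-1.5,0.5],
  [0,0,0,0,0,-1.5,0.65],
  [0,0,0,0,0,-1.5,0.65],
  [0,0,0,0,0,-1.5,0.65],
  [0,0,0,0,0,-1.5,0.65],
  [0,0,0,0,0,-1.5,0.65],
])

```text
time_s: 36.65
tcp_pos: [0.6273, 0.1999, 0.0966]
tool_rot: [-0.0, 0.707, 0.707, 0.0]
wrist_force: [-0.1, -0.1, 0.2]
width: 0.0703
```

```bash
python3 - <<'E'
from h import *
p=vision.get_image("wrist"); save(p,"w21"); t=tool(); print(t[0],t[2]["width"],t[2]["wrist_force"])
E
```

```text
[0.6273149  0.19988769 0.09666178] 0.07046061541704174 [-1.41660587 -0.18258903  1.32138385]
```

View pics/w21.png

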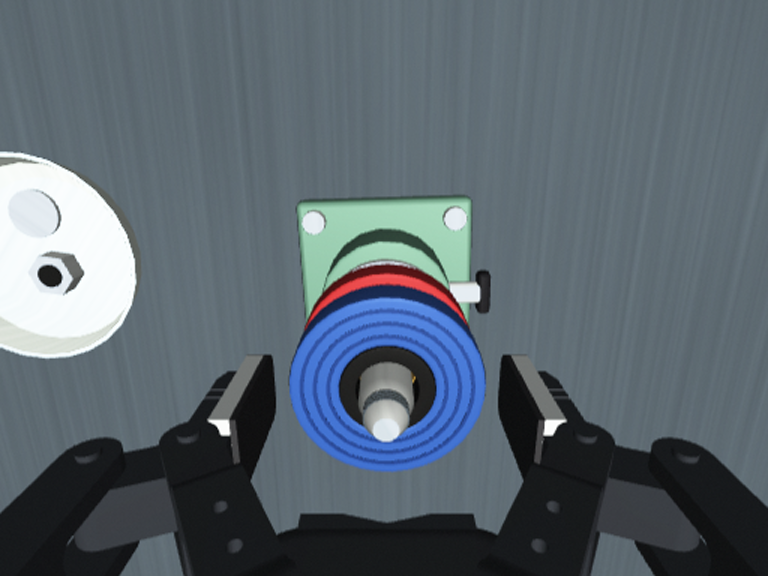

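Emit:
apply_moves([
  [0,0,0,0,0,-35,0.65],
  [0,0,0,0,0,-70,0.65],
  [0,0,0,-40,-16,-75,0.65],
  [0,0,0,-90,-36,-75,0.65],
  [0,0,0,-145,-59,-75,0.65],
  [0,0,0,-200,-81,-75,0.65],
  [0,0,0,-255,-103,-70,0.65],
  [0,0,0,-310,-125,-60,0.65],
])

```text
time_s: 37.7
tcp_pos: [0.502, -0.1118, 0.1573]
tool_rot: [0.001, 0.707, 0.707, 0.001]
wrist_force: [1.3, 0.2, -0.3]
width: 0.0707
```

Emit:
apply_moves([
  [0,0,0,-50,-20,15,0.5],
  [0,0,0,-100,-41,30,0.5],
  [0,0,0,-128,-53,48,0.5],
  [0,0,0,-128,-53,53,0.5],
  [0,0,0,-128,-53,53,0.5],
  [0,0,0,-128,-53,53,0.5],
  [0,0,0,-128,-53,53,0.5],
  [0,0,0,-128,-53,53,0.5],
])

```text
time_s: 38.7
tcp_pos: [0.4499, -0.2377, 0.1041]
tool_rot: [0.0, 0.707, 0.708, 0.0]
wrist_force: [-0.9, -0.0, 0.1]
width: 0.0641
```

```bash
python3 - <<'E'
from h import *
p=vision.get_image("wrist"); save(p,"w22"); t=tool(); print(t[0],t[2]["width"],t[2]["wrist_force"])
l=mark_of(p,"clamp_flange_center"); print([(x["location"],x["score"],atz(p,x["location"],.006).round(4)) for x in l])
E
```

```text
[ 0.44973489 -0.23770873  0.10394009] 0.06341675271537349 [ 0.85229142  0.47599403 -0.68928817]
[([193.5, 248.9], 0.82, array([ 0.4427, -0.2448,  0.006 ]))]
```

View pics/w22.png

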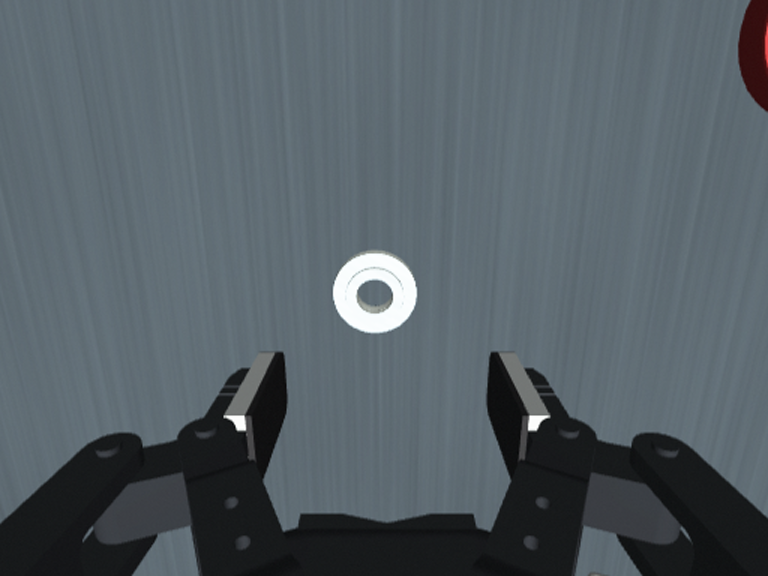

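```bash
python3 - <<'E'
from h import *
p=vision.get_image("wrist"); c=atz(p,(194.8,249.8),.008); print(c); print(facefit(p,mask_of(p,"white"),(250,195),.008,.022))
go([c[0],c[1],0.0])
E
```

```text
[ 0.44320858 -0.24533327  0.008     ]
(array([ 0.44324356, -0.24593008]), array([ 0.44324997, -0.24583675,  0.0082669 ]), ((249.8417510986328, 194.82998657226562), (52.65327835083008, 54.87330627441406), 93.3031997680664))
t 38.85 tcp [ 0.4495 -0.2379  0.1038] w 0.0643 F [ 0.8  0.2 -0.5]
row [0.01 0.01 0.03] [ -7.4  -6.3 103.8]
```

Emit:
apply_moves([
  [0,0,0,-7.8,-6.4,25,0.41],
  [0,0,0,-7.8,-6.4,55,0.41],
  [0,0,0,-7.8,-6.4,78,0.41],
  [0,0,0,-7.8,-6.4,92,0.41],
  [0,0,0,-7.8,-6.4,99,0.41],
  [0,0,0,-7.8,-6.4,102,0.41],
  [0,0,0,-7.8,-6.4,103.8,0.41],
  [0,0,0,-7.8,-6.4,103.8,0.41],
])

```text
time_s: 39.85
tcp_pos: [0.4433, -0.2461, 0.0003]
tool_rot: [0.0, 0.707, 0.707, 0.0]
wrist_force: [0.1, -1.1, 1.2]
width: 0.0606
```

```bash
python3 - <<'E'
from h import *
p=vision.get_image("wrist"); save(p,"w23"); t=tool(); print(t[0],t[2]["width"],t[2]["wrist_force"])
E
```

```text
[ 4.43270149e-01 -2.46111703e-01  3.28551567e-04] 0.05987478306011773 [ 0.44214403 -0.06851433 -0.28433906]
```

View pics/w23.png

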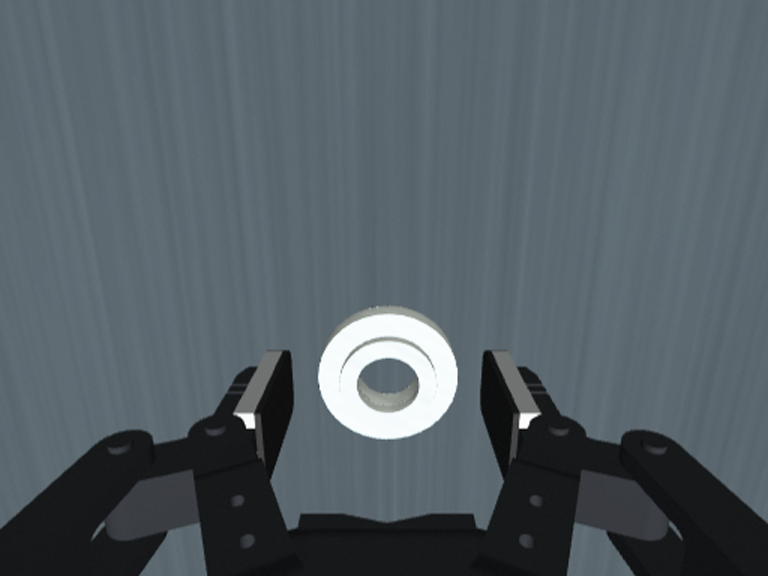

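Emit:
apply_moves([
  [0,0,0,0,0,0.8,0.3],
  [0,0,0,0,0,0.8,0.2],
  [0,0,0,0,0,0.8,0.1],
  [0,0,0,0,0,0.8,-1],
  [0,0,0,0,0,0.8,-1],
  [0,0,0,0,0,0.8,-1],
  [0,0,0,0,0,0.8,-1],
  [0,0,0,0,0,0.8,-1],
])

```text
time_s: 40.9
tcp_pos: [0.443, -0.2459, -0.0003]
tool_rot: [0.0, 0.707, 0.707, 0.0]
wrist_force: [-0.8, 0.4, 5.1]
width: 0.0405
```

Emit:
apply_moves([
  [0,0,0,0,0,-2,-1],
  [0,0,0,0,0,-5,-1],
  [0,0,0,0,0,-5,-1],
  [0,0,0,0,0,-5,-1],
  [0,0,0,0,0,-5,-1],
  [0,0,0,0,0,-5,-1],
  [0,0,0,0,0,-5,-1],
  [0,0,0,0,0,-5,-1],
])

```text
time_s: 41.9
tcp_pos: [0.4429, -0.2459, 0.004]
tool_rot: [-0.0, 0.707, 0.707, -0.0]
wrist_force: [-0.9, -0.7, -0.8]
width: 0.0405
```

```bash
python3 - <<'E'
from h import *
p=vision.get_image("wrist"); t=tool(); print(t[0],t[2]["width"],t[2]["wrist_force"])
cv2.imwrite("pics/c24.png",cv2.resize(p["color"][200:300,190:325][:,:,::-1],None,fx=5.5,fy=5.5,interpolation=cv2.INTER_CUBIC))
E
```

```text
[ 0.44290327 -0.24591248  0.00402437] 0.04020866802752185 [-0.02652403  1.22647427 -1.47949723]
```

View pics/c24.png

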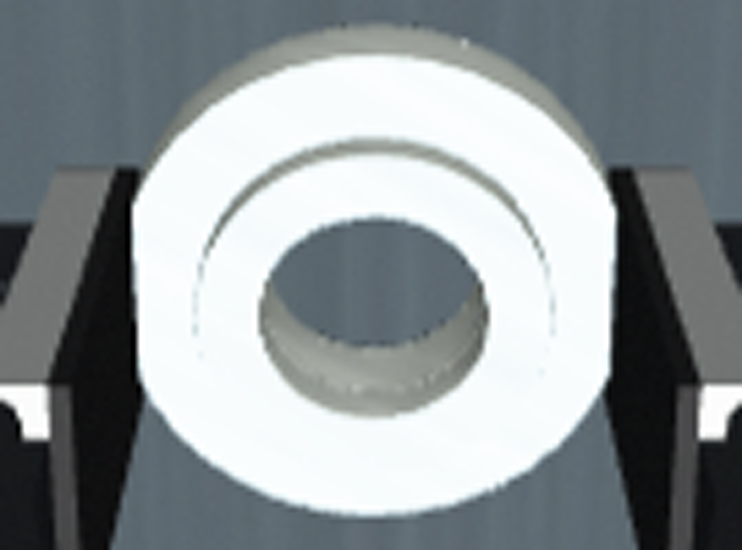

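```bash
python3 - <<'E'
from h import *
p=vision.get_image("wrist"); t=tool()[0]; print(t)
px=lambda X,Y:((Y+.5)/5.5+200-.5,(X+.5)/5.5+190-.5)
for X,Y,z in ((374,53,.0083),(374,517,.0083),(374,217,.0123),(374,416,.0123),(374,348,.0003)): print((atz(p,px(X,Y),t[2]+z)-t).round(4))
go([.6273,.1997,.15])
E
```

```text
[ 0.44292342 -0.24593357  0.00404418]
[-0.0004  0.0223  0.0083]
[-0.0004 -0.0224  0.0083]
[-0.0004  0.0094  0.0123]
[-0.0004 -0.0093  0.0123]
[-0.0004 -0.01    0.0003]
t 42.0 tcp [ 0.4429 -0.2459  0.004 ] w 0.0404 F [-0.2 -0.2 -0.9]
row [0. 0. 0.] [ 445.6  184.4 -146. ]
```

Emit:
apply_moves([
  [0,0,0,0,0,-35,-1],
  [0,0,0,0,0,-80,-1],
  [0,0,0,20,9,-125,-1],
  [0,0,0,65,27,-148,-1],
  [0,0,0,120,50,-148,-1],
  [0,0,0,175,73,-148,-1],
  [0,0,0,230,96,-148,-1],
  [0,0,0,280,117,-148,-1],
])

```text
time_s: 43.0
tcp_pos: [0.5604, 0.0361, 0.1521]
tool_rot: [0.0, 0.707, 0.707, 0.0]
wrist_force: [0.4, -0.4, -0.9]
width: 0.0409
```

Emit:
apply_moves([
  [0,0,0,50,20,0,-1],
  [0,0,0,100,41,0,-1],
  [0,0,0,135,57,0,-1],
  [0,0,0,155,64,0,-1],
  [0,0,0,160,66,0,-1],
  [0,0,0,160,66,0,-1],
  [0,0,0,160,66,0,-1],
  [0,0,0,160,66,0,-1],
])

```text
time_s: 44.0
tcp_pos: [0.6258, 0.193, 0.1523]
tool_rot: [0.0, 0.708, 0.707, -0.0]
wrist_force: [0.1, -0.0, 0.1]
width: 0.0401
```

```bash
python3 - <<'E'
from h import *
p=vision.get_image("wrist"); save(p,"w25"); go([.6273,.1997,.126])
E
```

```text
t 44.05 tcp [0.6259 0.1932 0.1524] w 0.0407 F [-0.5 -0.8 -0.5]
row [ 0.01 -0.   -0.07] [ 6.6  1.4 26.4]
```

Emit:
apply_moves([
  [0,0,0,3.5,1.2,0,-1],
  [0,0,0,7,1.2,0,-1],
  [0,0,0,7,1.2,5,-1],
  [0,0,0,7,1.2,12,-1],
  [0,0,0,7,1.2,18,-1],
  [0,0,0,7,1.2,24,-1],
  [0,0,0,7,1.2,26,-1],
  [0,0,0,7,1.2,26,-1],
])

```text
time_s: 45.05
tcp_pos: [0.627, 0.201, 0.1258]
tool_rot: [-0.0, 0.707, 0.707, -0.0]
wrist_force: [-0.1, -0.5, -0.5]
width: 0.0403
```

```bash
python3 - <<'E'
from h import *
p=vision.get_image("wrist"); t=tool(); print(t[0],t[2]["width"],t[2]["wrist_force"])
cv2.imwrite("pics/c26.png",cv2.resize(p["color"][200:300,190:325][:,:,::-1],None,fx=5.5,fy=5.5,interpolation=cv2.INTER_CUBIC))
px=lambda X,Y:((Y+.5)/5.5+200-.5,(X+.5)/5.5+190-.5)
for Y in range(220,300,10): print(Y,atz(p,px(374,Y),.131).round(4))
E
```

```text
[0.62722598 0.20108536 0.1261661 ] 0.04084326043059236 [ 0.69444584  0.33128057 -0.83456274]
220 [0.6266 0.2065 0.131 ]
230 [0.6266 0.2055 0.131 ]
240 [0.6266 0.2046 0.131 ]
250 [0.6266 0.2036 0.131 ]
260 [0.6266 0.2026 0.131 ]
270 [0.6266 0.2017 0.131 ]
280 [0.6266 0.2007 0.131 ]
290 [0.6266 0.1997 0.131 ]
```

View pics/c26.png

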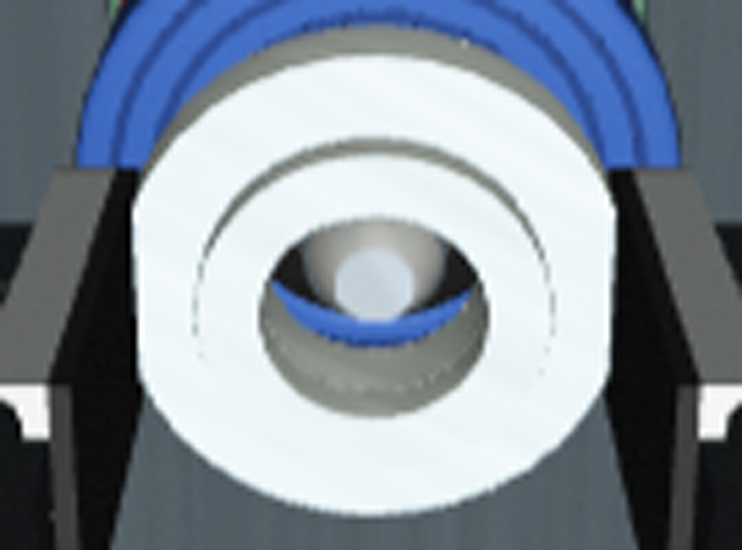

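Emit:
apply_moves([
  [0,0,0,-0.8,0,0,-1],
  [0,0,0,-0.8,0,2,-1],
  [0,0,0,-0.8,0,4,-1],
  [0,0,0,-0.8,0,6,-1],
  [0,0,0,-0.8,0,8,-1],
  [0,0,0,-0.8,0,10,-1],
  [0,0,0,-0.8,0,12,-1],
  [0,0,0,-0.8,0,12.5,-1],
])

```text
time_s: 46.1
tcp_pos: [0.627, 0.2003, 0.1133]
tool_rot: [-0.0, 0.707, 0.707, -0.0]
wrist_force: [0.1, -0.3, -0.8]
width: 0.0402
```

Emit:
apply_moves([
  [0,0,0,0,0,0.5,-1],
  [0,0,0,0,0,1,-1],
  [0,0,0,0,0,1.5,-1],
  [0,0,0,0,0,2,-1],
  [0,0,0,0,0,2.5,-1],
  [0,0,0,0,0,3,-1],
  [0,0,0,0,0,3.5,-1],
  [0,0,0,0,0,4,-1],
])

```text
time_s: 47.1
tcp_pos: [0.6271, 0.2003, 0.1103]
tool_rot: [0.0, 0.707, 0.707, 0.0]
wrist_force: [-2.0, -0.3, 4.9]
width: 0.0408
```

Emit:
apply_moves([
  [0,0,0,0,0,-0.7,-1],
  [0,0,0,0,0,-0.7,0],
  [0,0,0,0,0,-0.7,0.2],
  [0,0,0,0,0,-0.7,0.41],
  [0,0,0,0,0,-0.7,0.41],
  [0,0,0,0,0,-0.7,0.41],
  [0,0,0,0,0,-0.7,0.41],
  [0,0,0,0,0,-0.7,0.41],
])

```text
time_s: 48.1
tcp_pos: [0.6271, 0.2003, 0.1103]
tool_rot: [0.0, 0.707, 0.707, 0.0]
wrist_force: [0.2, 0.4, 0.7]
width: 0.0603
```

```bash
python3 - <<'E'
from h import *
p=vision.get_image("wrist"); save(p,"w27"); t=tool(); print(t[0],t[2]["width"],t[2]["wrist_force"])
E
```

```text
[0.6271089  0.2002712  0.11025154] 0.06011062232746649 [-1.03525596  0.47740585 -0.09271829]
```

View pics/w27.png

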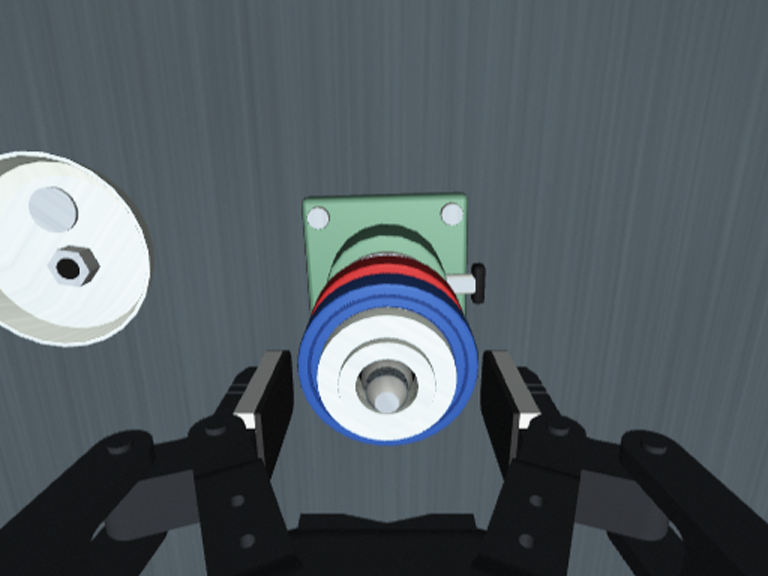

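The flange is seated hub up and the fingers are clear. I'll retreat straight up.

Emit:
apply_moves([
  [0,0,0,0,0,-20,0.41],
  [0,0,0,0,0,-50,0.41],
  [0,0,0,0,0,-80,0.41],
  [0,0,0,-30,0,-90,0.41],
  [0,0,0,-70,0,-90,0.41],
  [0,0,0,-90,0,-90,0.41],
  [0,0,0,-90,0,-90,0.41],
  [0,0,0,-90,0,-90,0.41],
])

```text
time_s: 49.15
tcp_pos: [0.6271, 0.1112, 0.2]
tool_rot: [-0.0, 0.707, 0.707, 0.0]
wrist_force: [-0.1, -0.0, -0.7]
width: 0.0605
```

```bash
python3 - <<'E'
from h import *
p=vision.get_image("wrist"); save(p,"w28"); t=tool(); print(t[0],t[2]["width"],t[2]["wrist_force"],t[2]["time_s"])
ps=vision.get_image("side"); cv2.imwrite("pics/c28.png",cv2.resize(ps["color"][110:190,230:320][:,:,::-1],None,fx=6,fy=6,interpolation=cv2.INTER_CUBIC))
E
```

```text
[0.62699605 0.11149924 0.19992934] 0.05978922475845527 [0.12543008 0.40293387 0.05378359] 49.2
```

View pics/w28.png

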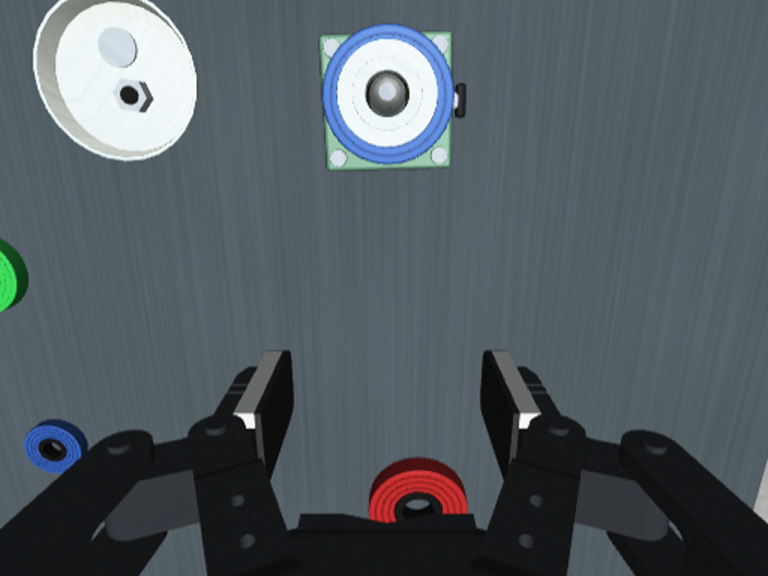

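View pics/c28.png

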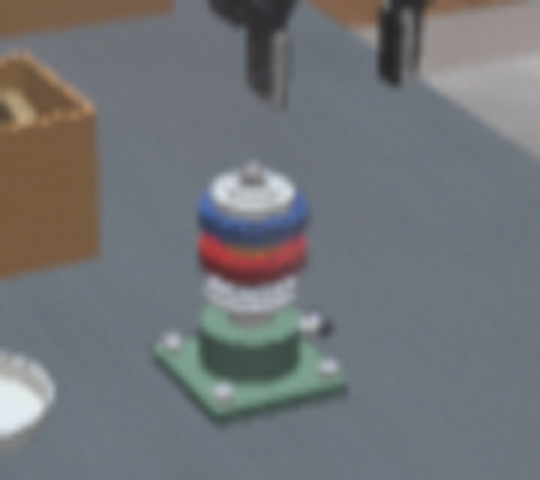

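The side view shows the whole stack level and seated, with the gripper clear of it. I'm handing the job in.

```bash
python3 -c "
from h import *
print(job_done())"
```

```text
the job is handed in; nothing more can be done
None
```

The arbor is built up and the job is handed in. From the seat up it carries the smaller maroon wheel, the brass spacer, the larger blue wheel, and the clamping flange with its hub up.

- **Seating:** I lowered each part until the wrist force showed contact (5 to 9 N). Contact came within about 1.5 mm of the height I expected each time. I opened the fingers only after that.
- **Final check:** the last wrist and side pictures show the stack level and centred on the shaft, with the gripper well clear. The wrist force had settled to its noise level. The clock read about 49 s, against the 99 s limit.
- **Left alone:** I never moved near the dish, the bin or the wrench. The last pictures show the dish and part of the bin looking undisturbed. I did not measure them again, and the wrench was not in those pictures.
- **Disagreements:** before the first wheel went on, the side camera put it about 1 mm farther off the axis than the wrist camera did. I moved it 0.5 mm toward the side camera's reading, and the view through the bore then showed it centred. Early position estimates from the top and side cameras were up to 10 mm off the wrist camera's, so I used the wrist camera.
- **Bench contact:** the wrist force rose to about 5 N while I gripped the clamping flange. The fingertips probably touched the bench lightly then.

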